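Seat the carriage in the nest and lock it

ROBOT

A 6-joint arm with a two-finger parallel gripper is mounted at the origin on a cart in front of the work surface, level with it; the furniture and walls round the work are solid. World frame = base frame: x ahead of the robot, y to its left, z up, the work surface at z = 0. Lengths are in m, angles in rad, forces in N, time in s.
With the tool pointing down it reaches from about 0.225 to 0.875 m from the base axis. Payload 3.4 kg.
Tool frame: the origin (TCP) lies midway between the tips of the shut fingers; the grasp point (between the pads) lies 19 mm behind it (ctrl.hold_point_z is the distance from the TCP to the grasp point, in m); z points along the fingers, y is the line along which they close (so a half turn about z gives the same grasp; the last joint's range is limited). The gripper opens to 85 mm and grips with 20 to 120 N. Pads are 22 mm wide; open, the fingers measure 114 mm over their backs; the gripper's body (76 mm by 85 mm) begins 54 mm behind the grasp point. The pads swing forward as they close: fully open they stand 13 mm farther back than shut.
Start: joints at [-1.228, 0.276, 1.505, -0, 1.361, -0.121], TCP at [0.257, -0.514, 0.231] pointing down, gripper open.
Joint ranges: [-2.89, 2.89], [-0.75, 2.08], [0.22, 2.7], [-1.18, 4.32], [0.11, 2.71], [-2.7, 2.7]. Speed limits (rad/s): [2.57, 2.57, 3.14, 3.14, 3.14, 3.14].

INTERFACE

Orientations are given as [roll, pitch, yaw] about the fixed x, y, z axes, in that order (R = Rz(yaw) Ry(pitch) Rx(roll)).
In Python, from rig import ctrl gives the robot as it stands. The module is installed in compiled form; this text tells all that it offers.
- The arm moves only by the tool drive_tool, never from a script. Its argument "deltas" is a list of rows, each an object with "offset": the shift along the tool's x, y, z as a fraction of full scale, a list of three; "rotation": the turn, a rotation vector about the tool's x, y, z as a fraction of full scale, a list of three; "jaw": the closure in counts, from 0 (fully open) to 255 (shut). A call has 1 to 8 rows; each row shifts and turns the commanded pose from where the row before left it, along the tool's axes as they then stand; what a row does not reach is not made up. Full scale, the value 1, is 200 mm for a shift and 4 degrees for a turn. A row lasts 1/8 s, in which the tool goes at most 62.5 mm and 10.7 degrees, less where a joint would pass 70% of its speed; a pose out of reach is approached as far as the arm can. A call with a number of a shift or a turn outside -1 to 1 is refused whole. A call with a gripper value outside its range is refused whole. The fingers move at their own pace and stop on an object; the grip force is fixed at half the most. Time passes only in rows, so rows that do not move let the fingers close. It gives the time, the measured TCP pose, the force, the opening and the grip force at its end, in the units of the state.
- ctrl.sense(): the state, without advancing time (a new reading comes with each control period).
- ctrl.read_camera(name): name is "side" or "top"; returns (picture, depth): 420x560x3 uint8, red, green, blue; 420x560 float32, m along the optical axis (not along the pixel's ray), 0 where there is no reading.
- ctrl.camera_info(name): a dict with "K" (3x3 intrinsics, pixels), "k1" (the pictures are not rectified: a ray, as slopes to the right and down, at radius r is drawn at 1 + k1 r^2 times it, then the intrinsics apply), "xyz" and "orientation" of the camera in the world. Camera axes: x right, y up, looking along -z (the intrinsics and any distortion apply to the point x, -y, -z); pixel columns grow to the right and rows downward; lengths in m; the calibration is good to about 2 mm. A picture is of the moment at which its call begins. camera_info takes no time and is no camera call.
- ctrl.finish_job(): hands the job in; it is judged then, once.
The state is a dict: "t": time; "joint_pos": joint angles; "qd": joint speeds; "joint_efforts": joint torques, N m; "tcp_pos": TCP position; "tool_rot": TCP orientation; "contact_force": force on the tool from outside, world axes, zero at the start; "wrist_torque": the same for the moment, N m; "width": finger opening in m; "grip_force": force on a finger pad.
Only numpy, scipy, OpenCV 4.12 (cv2) and the standard library are available. Lean on these libraries where they do the work, as an engineer would, in place of code of your own. Each camera call takes 0.05 s, during which the arm holds its last target. There are 200 camera calls.

TASK

Take the carriage with the rectangular boss out of the rack and seat it flat and square in the nest's pocket, its cut corner in the filled corner. Then lock it in: with the pin from the wooden holder, push the hidden latch tab fully down through the slot in the housing, so that the keeper comes out over the carriage, and stand the pin back in its holder. Leave the other carriage and everything else on the bench where they are.

Things in the scene. Friction and masses are not known exactly. Their poses are not given: they have to be found in the camera images.
- rack: Fixed grey rack, 74 (x) x 140 (y) mm: two bays side by side along y, open above and at both x ends, between three upright cheeks 8 mm thick, tops 58 mm over the bench. Each bay is 58 mm wide, floor 6 mm over the bench, centre at y = +33 or -33 mm. A carriage in it can only be gripped at the x ends of its boss. Origin: centre of the underside, on the bench.
- carriage_mid (a point): Centre (21 mm over the underside) of the steel carriage with the RECTANGULAR boss, 0.2 to 0.42 kg, z up. Flange 70 (x) x 54 (y) x 12 mm, lower edge bevelled, corner at +x -y cut off by 15 mm; centred on it a boss 62 (x) x 38 (y) x 30 mm; 42 mm high in all. It starts flat in either bay of the rack, x along the bay.
- carriage_corner (a point): Point on the carriage's underside by the cut corner: 29 mm along x, -21 mm along y from the centre.
- round_carriage: The other steel carriage, in the other bay: the same flange without the big cut corner, a ROUND boss 38 mm across, 42 mm high in all. It stays in its bay. Origin: centre of the underside.
- nest: Fixed fixture; origin under the pocket centre, on the bench. Base plate x -52 to +80, y +-42 mm. Pocket floor at z 8 mm; low side walls at y = +-29 mm, 9 mm thick, tops z 18; end stop at x = -37 mm, 9 mm thick, top z 52; latch housing x +37 to +76 mm, 52 mm wide, top z 64. Stop and housing leave no room for fingers at the x ends of a seated boss; its y sides are free.
- pocket (a point): Centre of the pocket floor, 8 mm over the bench; axes of the nest, z up. The pocket is 74 (x) x 58 (y) mm with its +x -y corner filled to match the carriage's cut corner. The carriage seats with its x along this x, cut corner in filled corner, about 2 mm of play a side.
- pocket_corner (a point): Point on the pocket floor by the filled corner, 29 mm along x, -21 mm along y from the pocket's centre: the carriage's corner point comes here.
- slot (a point): Centre of the mouth of the slot in the top of the latch housing, 64 mm over the bench, 60.5 mm along x from the pocket centre. The slot is 15 (x) x 24 (y) mm and goes straight down; the latch tab lies hidden in it, 24 mm below the mouth.
- tab (a joint): Travel of the hidden latch tab in m: 0 up (unlocked) to 0.010 fully down (locked). Takes about 5 N and stays where it is left. It drives the keeper, a steel tongue that comes out of the housing as far as the tab goes down, 2 to 3 mm over the top of a carriage seated flat; one not seated stops it.
- pin_grip (a point): Centre of the pin's black grip, 89 mm over its tip. The pin stands upright in its holder: steel rod 10 mm in diameter, 73 mm long, above it a grip 18 mm in diameter, 32 mm long; 105 mm in all, 60 g.
- pin_tip (a point): The lower end of the pin, on its axis; z runs up the pin.
- holder_floor (a point): Bottom of the pin holder's hole, 6 mm over the bench, z up. The holder is a fixed wooden block 52 x 52 x 40 mm; hole 13 mm in diameter, 34 mm deep, chamfered.
- frit_jar: Bystander: spice-type jar with dark lid, 44 mm across, 105 mm tall. Origin: centre of the underside.
- ink_dropper: Bystander: amber dropper bottle, 34 mm across, 102 mm tall. Origin: centre of the underside.
- masking_tape: Bystander: roll of masking tape lying flat, 96 mm across, 25 mm high. Origin: centre of the underside.
- spacer_ring: Bystander: steel ring lying flat, 58 mm across, 10 mm high. Origin: centre of the underside.
- spare_block_2: Bystander: black clamp block, 22x36x19 mm. Origin: centre of the underside.
- wing_nut_5: Bystander: wing nut, 13x33x19 mm. Origin: centre of the underside.
Things that resemble listed ones, but are neither listed nor needed, are in the scene too. Leave any purple look-alike of the part that bears carriage_mid alone.

How it is judged:
On the way, in this order (a step that is already met when the one before it is completed fails the run):
1. the carriage is seated flat and square in the pocket, the cut corner in the filled corner, with the tab still up (horizontal distance between carriage_mid and pocket below 0.004 m and horizontal distance between carriage_corner and pocket_corner below 0.007 m and z of carriage_mid in the frame of pocket between 0.018 and 0.0235 m and angle between carriage_mid's own z axis and vertical below 0.05 rad and angle between the x axis of carriage_mid and the x axis of pocket, either way round below 0.08 rad and value of joint tab below 0.004 m), for 0.2 s.
2. the tab is pushed fully down by the pin through the slot (horizontal distance between carriage_mid and pocket below 0.004 m and horizontal distance between carriage_corner and pocket_corner below 0.007 m and z of carriage_mid in the frame of pocket between 0.018 and 0.0235 m and angle between carriage_mid's own z axis and vertical below 0.05 rad and angle between the x axis of carriage_mid and the x axis of pocket, either way round below 0.08 rad and value of joint tab above 0.0085 m and horizontal distance between pin_tip and slot below 0.013 m and z of pin_tip in the frame of slot below -0.028 m), for 0.05 s.
At the end, for the whole second after the job is handed in: Carriage within 4 mm of the pocket centre, on its floor to 2.5 mm, level to 0.05 rad, square to 0.08 rad, cut corner within 7 mm of the filled corner; tab down 8.5 mm or more; pin in its hole: tip within 6 mm of its axis and 4 mm of its bottom, upright to 0.12 rad (horizontal distance between carriage_mid and pocket below 0.004 m and horizontal distance between carriage_corner and pocket_corner below 0.007 m and z of carriage_mid in the frame of pocket between 0.018 and 0.0235 m and angle between carriage_mid's own z axis and vertical below 0.05 rad and angle between the x axis of carriage_mid and the x axis of pocket, either way round below 0.08 rad and value of joint tab above 0.0085 m and horizontal distance between pin_tip and holder_floor below 0.006 m and z of pin_tip in the frame of holder_floor below 0.004 m and angle between pin_tip's own z axis and vertical below 0.12 rad); the robot touches nothing.
It fails at once if the other carriage is moved more than 15 mm (distance of round_carriage from where it was at the start of the episode above 0.015 m).
It fails at once if a bystander is moved more than 30 mm (distance of any of frit_jar, ink_dropper, masking_tape, spacer_ring, spare_block_2, wing_nut_5 from where it was at the start of the episode above 0.03 m).
It also fails if it takes over 72 s, if anything falls off the work surface, if the arm or the gripper's body presses on something with over 40 N, if the wrist force passes 120 N, or if a joint passes its speed limit or range.

## Working session

There is one attempt and no reset: what is moved stays moved. The work goes in short steps, Python scripts to look and compute and a tool call to move; the robot and the scene stay as the last step left them, time stands still between calls to the robot, and variables do not carry over. Pictures are saved under pics/ and viewed, at most 10 in all, crops included, and the job is handed in when it is done.

Besides the shell and the picture viewer there is one more tool, called after "Emit:" as a command line: name --argument value ..., lists and objects as JSON in quotes. drive_tool: Moves the arm, as the interface text tells. Shift numbers are shares of 200 mm and turn numbers shares of 4 degrees, none past 1 either way. Its arguments: {"type":"object","properties":{"deltas":{"type":"array","items":{"type":"object","properties":{"offset":{"type":"array","items":{"type":"number"}},"rotation":{"type":"array","items":{"type":"number"}},"jaw":{"type":"number"}}}}},"required":["deltas"]}

```bash
mkdir -p pics
cat > h.py <<'E'
import numpy as np, cv2
from scipy.spatial.transform import Rotation as R
from rig import ctrl
def load(n):
    d=np.load(f'{n}.npz'); return d['p'],d['d']
def snap(n,tag):
    p,d=ctrl.read_camera(n); np.savez(f'{n}.npz',p=p,d=d); cv2.imwrite(f'pics/{tag}.png',p[:,:,::-1]); return p,d
def cam(n):
    i=ctrl.camera_info(n); o=np.array(i['orientation'])
    M=R.from_euler('xyz',o).as_matrix() if o.shape==(3,) else o
    return np.array(i['K']),i['k1'],np.array(i['xyz']),M
def rays(n,uv):
    K,k,c,M=cam(n); uv=np.asarray(uv,float).reshape(-1,1,2)
    q=cv2.undistortPoints(uv,K,np.array([k,0,0,0,0.])).reshape(-1,2)
    # one-term radial model equals OpenCV's k1
    return c,(np.c_[q[:,0],-q[:,1],-np.ones(len(q))])@M.T
def onplane(n,uv,z):
    c,r=rays(n,uv); return c+r*((z-c[2])/r[:,2])[:,None]
def cloud(n,d):
    h,w=d.shape; u,v=np.meshgrid(np.arange(w),np.arange(h))
    c,r=rays(n,np.c_[u.ravel(),v.ravel()]); P=c+r*d.reshape(-1,1); P[d.ravel()==0]=np.nan
    return P.reshape(h,w,3)
E
python3 - <<'E'
from h import *
for n in('top','side'): snap(n,n+'0'); print(n,ctrl.camera_info(n))
print(ctrl.sense(), ctrl.hold_point_z)
E
```

```text
top {'K': array([[448.39344012,   0.        , 277.5703384 ],
       [  0.        , 448.39344012, 213.72232935],
       [  0.        ,   0.        ,   1.        ]]), 'k1': -0.02529330379532861, 'xyz': array([0.31351674, 0.18963618, 1.12137673]), 'orientation': array([ 0.20010375,  0.0045117 , -1.54297015])}
side {'K': array([[453.67748948,   0.        , 283.49855016],
       [  0.        , 453.67748948, 218.4497022 ],
       [  0.        ,   0.        ,   1.        ]]), 'k1': -0.09022294728966457, 'xyz': array([0.46676711, 1.15779966, 0.48816186]), 'orientation': array([ 1.16125945, -0.02613843, -3.07326482])}
{'t': 0.1, 'joint_pos': array([-1.22798654e+00,  2.76567383e-01,  1.50605284e+00, -8.56451303e-06,
        1.36070579e+00, -1.20992063e-01]), 'qd': array([-0.00060055, -0.00248181, -0.00319201, -0.00222322,  0.00036491,
       -0.00093299]), 'joint_efforts': array([ 8.35980190e-04, -4.17701876e+01, -2.46404493e+01, -2.37247750e-04,
        5.82515902e-03, -1.02316244e-05]), 'tcp_pos': array([ 0.25705674, -0.51379004,  0.23048745]), 'tool_rot': array([-3.13987096e+00, -2.00899210e-04,  4.63803474e-01]), 'contact_force': array([-0.35807097, -0.45127711, -0.47810653]), 'wrist_torque': array([ 0.0055692 , -0.03506156, -0.02240582]), 'grip_force': 0.0, 'width': 0.08552561868038684} 0.0187
```

View pics/top0.png

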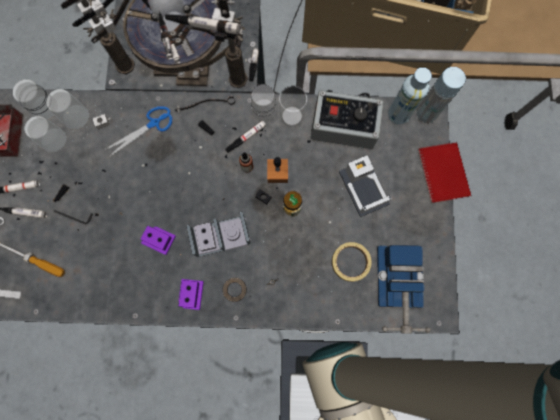

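View pics/side0.png

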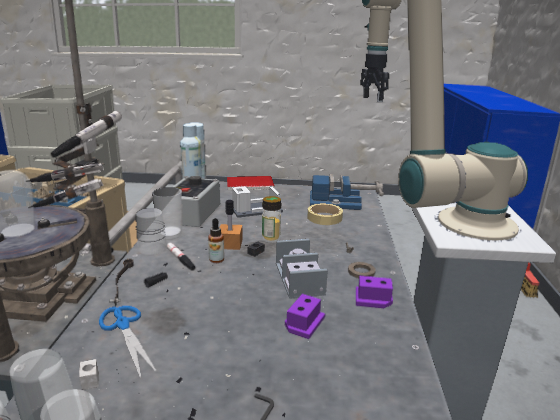

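The top view shows the rack with two carriages near (219,236), the pin holder at (278,170), a probable nest at (363,187), and purple look-alikes at (157,240) and (190,294). The side view shows the rack near (300,270) and the holder at (231,235). I'll zoom in on both.

Run:
```python
from h import *
t,_=load('top'); s,_=load('side')
a=cv2.resize(t[150:270,180:300],(480,480),interpolation=3); b=cv2.resize(t[140:220,330:400],(320,366),interpolation=3)
im=np.zeros((600,800,3),np.uint8); im[:480,:480]=a; im[:366,480:]=b
c=cv2.resize(s[165:220,215:290],(320,234),interpolation=3); im[366:600,480:]=c
cv2.imwrite('pics/z1.png',im[:,:,::-1])
for n in('top','side'):
    p,d=load(n); P=cloud(n,d); np.save(n+'_P.npy',P)
    for uv in ([(205,235),(235,232),(278,168),(363,187),(360,165),(403,275),(300,300)] if n=='top' else [(305,272),(231,237),(255,195),(240,200)]): print(n,uv,P[uv[1],uv[0]].round(3))
```

```text
top (205, 235) [0.474 0.375 0.046]
top (235, 232) [0.483 0.303 0.047]
top (278, 168) [0.644 0.203 0.058]
top (363, 187) [ 0.614 -0.016  0.01 ]
top (360, 165) [ 0.663 -0.003  0.042]
top (403, 275) [ 0.393 -0.111  0.015]
top (300, 300) [ 0.326  0.14  -0.004]
side (305, 272) [0.466 0.412 0.056]
side (231, 237) [0.639 0.23  0.032]
side (255, 195) [ 0.63  -0.133  0.   ]
side (240, 200) [0.65  0.028 0.045]
```

View pics/z1.png

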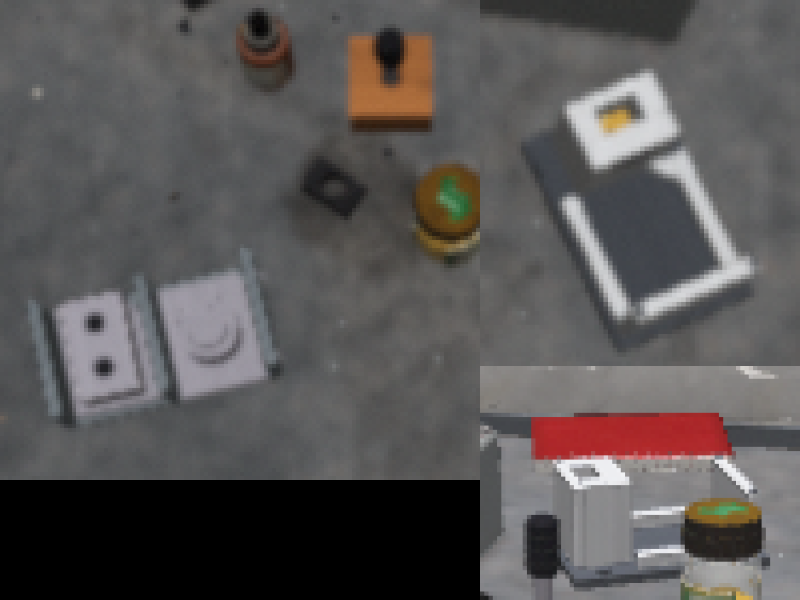

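The crop shows the carriage with the rectangular boss (two holes) in the left bay and the round one in the right bay. The nest lies at upper right with the slot around its gold tab, and its filled corner is on the right below the housing. Next I'll fit each part and look for the cut corner.

Run:
```python
from h import *
t,_=load('top'); s,_=load('side'); P=np.load('top_P.npy'); S=np.load('side_P.npy')
im=np.zeros((600,800,3),np.uint8)
im[:480,:400]=cv2.resize(t[212:260,185:225],(400,480),interpolation=2)
im[:480,400:]=cv2.resize(s[240:300,270:330],(400,480),interpolation=2)
cv2.imwrite('pics/z2.png',im[:,:,::-1])
hsv=cv2.cvtColor(t,cv2.COLOR_RGB2HSV)
# noise of depth on bench
print('bench z',np.nanmedian(P[300:320,250:330,2]),np.nanstd(P[300:320,250:330,2]))
def rect(mask,z,name):
    v,u=np.nonzero(mask); 
    if len(u)<10: print(name,'few');return
    c=max(cv2.findContours(mask.astype(np.uint8),0,1)[0],key=cv2.contourArea).reshape(-1,2)
    q=onplane('top',c,z)[:,:2]*1000
    (x,y),(w,h),a=cv2.minAreaRect(q.astype(np.float32)); print(name,len(u),np.round([x,y,w,h,a],1),'zmed',np.nanmedian(P[v,u,2]).round(4))
roi=lambda a,b,c,d:(lambda m:(m.__setitem__((slice(b,d),slice(a,c)),1),m)[1])(np.zeros(t.shape[:2],bool))
N=roi(330,140,400,222); wh=N&(hsv[...,2]>150)&(hsv[...,1]<40)
rect(wh&(P[...,2]>.055),.064,'housing top')
rect(wh&(P[...,2]<.03),.018,'walls')
gold=N&(hsv[...,1]>100)&(hsv[...,0]<35)&(hsv[...,2]>120); rect(gold,.04,'tab')
low=N&(P[...,2]<.03)&(P[...,2]>-.01)&((hsv[...,2]>150)|(hsv[...,2]<70)); 
hold=roi(262,150,295,190)&(hsv[...,1]>120)&(hsv[...,0]<20); rect(hold&(P[...,2]>.032),.04,'holder top')
C=roi(183,212,225,262)&(P[...,2]>.036)&(P[...,2]<.053)&(hsv[...,2]>110); rect(C,.048,'boss top')
C2=roi(183,212,225,262)&(P[...,2]>.010)&(P[...,2]<.053)&(hsv[...,2]>110); rect(C2,.03,'carriage all')
B=roi(183,212,255,262)&(P[...,2]>.015); rect(B,.04,'rack all')
for v in range(214,260,2): print(v,' '.join('%3d'%(1000*z) for z in P[v,186:226:2,2]))
```

```text
bench z -0.0015148098722567171 0.0020343200796730057
housing top 259 [653.9  -1.   38.7  52.   24.6] zmed 0.063
walls 211 [618.9 -53.6  71.3  18.2  34. ] zmed 0.0164
tab 20 [661.9  -2.    7.9  12.9   1.6] zmed 0.0391
holder top 364 [647.3 205.3  52.4  50.4   1.5] zmed 0.039
boss top 375 [471.4 375.3  62.7  39.2  15.3] zmed 0.0469
carriage all 597 [470.7 375.1  72.1  51.8  15.5] zmed 0.0452
rack all 1536 [478.6 344.8  81.5 144.7  14.8] zmed 0.0441
214   0   0  -3   0   2  -4  -3   0   0  -1  -6  -1   1  -2  -7  -1   0   0   4  -3
216   0  -1   0   2   2   3  -1  -1  -1  -2   0  -1  -1  -1  -6  -1  -2  -2  -1   0
218  -2   1  -2   1  -1   0   0  -2  -4  -2  -2   0   0   0  52  -2   1   0   0   0
220  -1   0   0  -4   3   3  -4  -1   2  -2  -5  -3   0   0  55  55  -1  -1  -2   4
222  -5  -3  -2   0   0   1  -1  -4  -6   0  -3  -2  -2  -3  58  56  17   4  18  20
224   0  -1   0   0   0  -1   1   0  46  51  46  45  47   2  59  56  31  14  18  16
226  54  55  40  -1  -2  45  46  46  51  47  47  46  47  16   4  56  42  17  17  14
228  -5  57  50  20  17  45  46  46  47  47  43  46  45  21  
[... 582 characters left out ...]
  47  39  16  54  56  34  15
244  -2  -3  56  54  43   9  19  46  48  47  47  44  46  47  48  16  21  55  40  17
246  -7  -2   3  58  47  16  18  48  46  47  48  48  44  45  45  16  16  58  48   3
248   1  -2  -1  54  52  25  16  47  45  44  47  43  40  29  19  14  17  11  35  16
250   0  -5   0  55  56  31  18  38  33  29  17  15  18  17  12   9   3   5   5   0
252  -5  -2   0  55  57  36   6  18  17  15  16   3   8   4   1   0  -2  -2  -2  -1
254  -4   3   0  -4  51  38   9   5   4   5   0  -3   0   0  -3  -1   1  -2  -4   0
256  -5  -4   0  -1  -3  11   4  -1   0   1  -3   0  -3   2  -4   0  -3  -1  -3  -1
258  -3   0  -2  -1  -2   1  -5  -3  -3  -3  -1   0   0  -3  -4   1  -2   0   0  -2
```

View pics/z2.png

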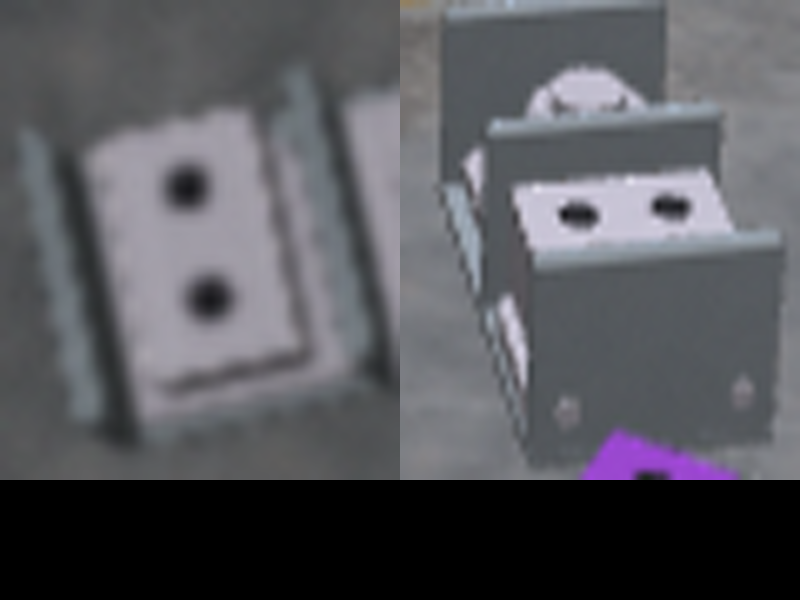

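The boss lies along the bay at about 15° yaw. The cut corner isn't clear in the picture, so I'll map the points at flange height in the carriage's local frame.

Run:
```python
from h import *
t,_=load('top'); P=np.load('top_P.npy'); g=t.sum(2)/3
a=np.radians(15.4); c=np.array([.4712,.3752])
u,v=np.meshgrid(np.arange(183,228),np.arange(208,262)); uv=np.c_[u.ravel(),v.ravel()]
Z=P[uv[:,1],uv[:,0],2]
q=onplane('top',uv,.018)[:,:2]-c; loc=1000*np.c_[q@[np.cos(a),np.sin(a)],q@[-np.sin(a),np.cos(a)]]
# brightness + z of pixels at local flange ring corners
for name,sx,sy in(('+x-y',1,-1),('+x+y',1,1),('-x-y',-1,-1),('-x+y',-1,1)):
    k=(loc[:,0]*sx>14)&(loc[:,0]*sx<40)&(loc[:,1]*sy>17)&(loc[:,1]*sy<28)
    print(name,[(int(round(x)),int(round(y)),int(z*1000),int(g[p[1],p[0]])) for (x,y),z,p in zip(loc[k],Z[k],uv[k])])
for sx in(1,-1):
    k=(loc[:,0]*sx>31)&(loc[:,0]*sx<40)&(abs(loc[:,1])<18)
    print('end',sx,[(int(round(x)),int(round(y)),int(z*1000),int(g[p[1],p[0]])) for (x,y),z,p in zip(loc[k],Z[k],uv[k])])
```

```text
+x-y [(40, -27, 55, 111), (39, -19, 0, 82), (38, -22, -1, 81), (38, -24, 52, 87), (37, -27, 54, 109), (37, -19, -5, 78), (36, -21, -3, 81), (35, -24, 0, 88), (35, -26, 58, 107), (34, -18, 1, 80), (34, -21, 4, 94), (33, -23, 5, 108), (32, -25, 55, 114), (32, -28, 56, 117), (32, -18, 3, 89), (31, -20, 2, 108), (30, -22, 3, 116), (30, -25, 59, 116), (29, -27, 57, 116), (29, -17, 28, 97), (29, -19, 7, 116), (28, -22, 7, 121), (27, -24, 56, 113), (27, -27, 59, 114), (26, -19, 16, 122), (25, -21, 15, 125), (25, -24, 4, 110), (24, -26, 56, 112), (24, -18, 18, 115), (23, -21, 16, 131), (22, -23, 18, 120), (22, -26, 54, 114), (21, -18, 21, 109), (21, -20, 15, 139), (20, -23, 15, 137), (19, -25, 56, 124), (19, -28, 55, 120), (19, -17, 24, 105), (18, -20, 15, 138), (17, -22, 19, 145), (17, -25, 53, 127), (16, -27, 52, 119), (16, -19, 17, 136), (15, -22, 18, 145), (14, -24, 53, 124)]
+x+y [(40, 27, 0, 83), (39, 24, -4, 87), (39, 22, -1, 97), (38, 19, 47, 114), (38, 17, 51, 132), (37, 27, -3, 88), (37, 25, -2, 108), (36, 22, 47, 134), (36, 20, 45, 146), (35, 18, 44, 156), (35, 28, -1, 104), (34, 
[... 1037 characters left out ...]
148), (-24, -23, 17, 138), (-25, -26, 57, 127), (-25, -18, 16, 124), (-26, -20, 16, 146), (-27, -23, 16, 147), (-27, -25, 59, 130), (-28, -28, 58, 121), (-28, -17, 18, 119), (-29, -20, 14, 145), (-29, -22, 15, 149), (-30, -25, 16, 132), (-30, -27, 56, 111), (-31, -19, 18, 145), (-32, -22, 17, 145), (-32, -24, 16, 129), (-33, -27, 11, 100), (-33, -19, 18, 136), (-34, -21, 15, 125), (-35, -24, 14, 114), (-35, -26, 8, 92), (-36, -18, 5, 113), (-36, -21, 3, 108), (-37, -23, 1, 103), (-38, -26, 5, 96), (-38, -28, 6, 89), (-38, -18, 3, 101), (-39, -20, 3, 97), (-39, -23, 4, 86)]Traceback (most recent call last):
  File "<stdin>", line 10, in <module>
ValueError: cannot convert float NaN to integer
```

The cut corner is missing at +x −y, at about local (29,−20), so the carriage yaw is about +15.4°. The nest yaw is 24.6° with its origin near (0.6025,−0.0245). I'll write a move planner and check for free bench space for regripping.

```bash
cat > plan.py <<'E'
import json,sys
from h import *
def plan(x,y,z,yawdeg,n,jaw,start=None):
    """rows from the present pose to a tool-down goal (mm,deg) in n equal steps, tilt kept"""
    s=ctrl.sense()
    p=np.array(s['tcp_pos']) if start is None else np.array(start[:3])/1000
    yw=s['tool_rot'][2] if start is None else np.radians(start[3])
    g=np.array([x,y,z])/1000; dy=(np.radians(yawdeg)-yw+np.pi)%(2*np.pi)-np.pi
    rows=[]
    for i in range(n):
        a=yw+dy*i/n; T=R.from_euler('xyz',[np.pi,0,a]).as_matrix()
        rows.append(dict(offset=[round(float(v),4) for v in T.T@((g-p)/n)/.2],rotation=[0,0,round(float(-np.degrees(dy)/n/4),3)],jaw=jaw))
    for i in range(0,n,8): print(json.dumps(rows[i:i+8]))
if __name__=='__main__':
    a=list(map(float,sys.argv[1:])); plan(*a[:4],int(a[4]),int(a[5]),a[6:] or None)
E
python3 plan.py 471 376 160 105.4 20 0
python3 - <<'E'
from h import *
P=np.load('top_P.npy'); S=np.load('side_P.npy')
Q=np.vstack([P.reshape(-1,3),S.reshape(-1,3)]); Q=Q[np.isfinite(Q[:,0])]
k=(Q[:,2]>.008)
H=np.histogram2d(Q[k,0],Q[k,1],bins=[np.arange(.3,.76,.02),np.arange(-.12,.46,.02)])
Hm=np.zeros_like(H[0])
for p in Q[k]:
    i,j=int((p[0]-.3)//.02),int((p[1]+.12)//.02)
    if 0<=i<Hm.shape[0] and 0<=j<Hm.shape[1] and p[2]<.3: Hm[i,j]=max(Hm[i,j],p[2]*1000)
print('     '+' '.join('%3d'%(y*100) for y in np.arange(-.12,.44,.02)))
for i,r in enumerate(Hm): print('%.2f'%(.3+.02*i),' '.join('%3d'%v if v else '  .' for v in r))
E
```

```text
[{"offset": [0.1473, -0.175, 0.0176], "rotation": [0, 0, -0.985], "jaw": 0}, {"offset": [0.159, -0.1645, 0.0176], "rotation": [0, 0, -0.985], "jaw": 0}, {"offset": [0.17, -0.1532, 0.0176], "rotation": [0, 0, -0.985], "jaw": 0}, {"offset": [0.1801, -0.1411, 0.0176], "rotation": [0, 0, -0.985], "jaw": 0}, {"offset": [0.1894, -0.1284, 0.0176], "rotation": [0, 0, -0.985], "jaw": 0}, {"offset": [0.1977, -0.1151, 0.0176], "rotation": [0, 0, -0.985], "jaw": 0}, {"offset": [0.2052, -0.1012, 0.0176], "rotation": [0, 0, -0.985], "jaw": 0}, {"offset": [0.2117, -0.0869, 0.0176], "rotation": [0, 0, -0.985], "jaw": 0}]
[{"offset": [0.2171, -0.0721, 0.0176], "rotation": [0, 0, -0.985], "jaw": 0}, {"offset": [0.2216, -0.057, 0.0176], "rotation": [0, 0, -0.985], "jaw": 0}, {"offset": [0.225, -0.0417, 0.0176], "rotation": [0, 0, -0.985], "jaw": 0}, {"offset": [0.2273, -0.0261, 0.0176], "rotation": [0, 0, -0.985], "jaw": 0}, {"offset": [0.2285, -0.0104, 0.0176], "rotation": [0, 0, -0.985], "jaw": 0}, {"offset": [0.2287, 0.0053, 0.0176], "rotation": [0, 0, -0.985], "jaw": 0}, {"offset": [0.2278, 0.021, 
[... 2511 characters left out ...]
 66  66  66   9   .   .   .   .   .  42  95 112  42   .   .   .   .   .   .   .   .   .   .   .
0.64   .   .   .  19  66  69  66  66  11   .   .   .   .   .  41 110 113  42   .  77 100  60   .   .   .   .   .   .   .
0.66   .   .   .   .  65  67  66  65   .   .   .   .   .   .   .  43  42  42   .  97 102  59   .   .   .   .   .   .   .
0.68   .   .   .   .   .  59   .   .   .   .   .   .   .   .   .   .   .   .   .   .   .   .  11   .   .   .   .   .   .
0.70   .   .   .  14  61   .   .   .   .   .   .   .   .   .   .   .   .   .   .   .   .  16  18  15   .   .   .   .   .
0.72   .   .   .  75  82  78  77  79  77  76  73  64   .   .   .   .   .   .   .   .  17  21  18   .   .   .   .   .   .
```

The bench is clear around (0.44, 0.15), so I'll regrip there. Now I'll move to above the carriage.

Emit:
drive_tool --deltas '[{"offset":[0.147,-0.175,0.018],"rotation":[0,0,-0.985],"jaw":0},{"offset":[0.159,-0.165,0.018],"rotation":[0,0,-0.985],"jaw":0},{"offset":[0.17,-0.153,0.018],"rotation":[0,0,-0.985],"jaw":0},{"offset":[0.18,-0.141,0.018],"rotation":[0,0,-0.985],"jaw":0},{"offset":[0.189,-0.128,0.018],"rotation":[0,0,-0.985],"jaw":0},{"offset":[0.198,-0.115,0.018],"rotation":[0,0,-0.985],"jaw":0},{"offset":[0.205,-0.101,0.018],"rotation":[0,0,-0.985],"jaw":0},{"offset":[0.212,-0.087,0.018],"rotation":[0,0,-0.985],"jaw":0}]'

```text
t: 1.1
tcp_pos: [0.3428, -0.1569, 0.2022]
tool_rot: [-3.142, -0.0, 1.016]
contact_force: [1.1, -0.6, -0.3]
width: 0.0855
grip_force: 0.0
```

Emit:
drive_tool --deltas '[{"offset":[0.217,-0.072,0.018],"rotation":[0,0,-0.985],"jaw":0},{"offset":[0.222,-0.057,0.018],"rotation":[0,0,-0.985],"jaw":0},{"offset":[0.225,-0.042,0.018],"rotation":[0,0,-0.985],"jaw":0},{"offset":[0.227,-0.026,0.018],"rotation":[0,0,-0.985],"jaw":0},{"offset":[0.229,-0.01,0.018],"rotation":[0,0,-0.985],"jaw":0},{"offset":[0.229,0.005,0.018],"rotation":[0,0,-0.985],"jaw":0},{"offset":[0.228,0.021,0.018],"rotation":[0,0,-0.985],"jaw":0},{"offset":[0.226,0.037,0.018],"rotation":[0,0,-0.985],"jaw":0}]'

```text
t: 2.1
tcp_pos: [0.4286, 0.1992, 0.1733]
tool_rot: [-3.141, 0.0, 1.567]
contact_force: [0.7, 0.1, 0.5]
width: 0.0852
grip_force: 0.0
```

Emit:
drive_tool --deltas '[{"offset":[0.223,0.052,0.018],"rotation":[0,0,-0.985],"jaw":0},{"offset":[0.219,0.067,0.018],"rotation":[0,0,-0.985],"jaw":0},{"offset":[0.213,0.082,0.018],"rotation":[0,0,-0.985],"jaw":0},{"offset":[0.207,0.097,0.018],"rotation":[0,0,-0.985],"jaw":0},{"offset":[0,0,0],"rotation":[0,0,0],"jaw":0},{"offset":[0,0,0],"rotation":[0,0,0],"jaw":0}]'

```text
t: 2.85
tcp_pos: [0.4708, 0.3748, 0.1586]
tool_rot: [-3.14, 0.001, 1.839]
contact_force: [0.1, -0.2, -0.2]
width: 0.0857
grip_force: 0.0
```

```bash
python3 -c "
from h import *
s=ctrl.sense();print(s['t'],s['tcp_pos'],np.degrees(s['tool_rot']),s['joint_pos'])"; python3 plan.py 471 376 50 105.4 4 0;  python3 plan.py 471 376 15.5 105.4 4 0 471 376 50 105.4
```

```text
2.85 [0.47078822 0.37480578 0.15855579] [-1.79883585e+02  7.57538645e-02  1.05384013e+02] [ 5.57208488e-01  3.64214820e-01  1.55926963e+00 -7.33505439e-04
  1.22043246e+00  2.88960723e-01]
[{"offset": [0.0014, 0.0007, 0.1357], "rotation": [0, 0, -0.001], "jaw": 0}, {"offset": [0.0014, 0.0007, 0.1357], "rotation": [0, 0, -0.001], "jaw": 0}, {"offset": [0.0014, 0.0007, 0.1357], "rotation": [0, 0, -0.001], "jaw": 0}, {"offset": [0.0014, 0.0007, 0.1357], "rotation": [0, 0, -0.001], "jaw": 0}]
[{"offset": [0.0, -0.0, 0.0431], "rotation": [0, 0, -0.0], "jaw": 0}, {"offset": [0.0, -0.0, 0.0431], "rotation": [0, 0, -0.0], "jaw": 0}, {"offset": [0.0, -0.0, 0.0431], "rotation": [0, 0, -0.0], "jaw": 0}, {"offset": [0.0, -0.0, 0.0431], "rotation": [0, 0, -0.0], "jaw": 0}]
```

Emit:
drive_tool --deltas '[{"offset":[0.0015,0.001,0.136],"rotation":[0,0,0],"jaw":0},{"offset":[0.0015,0.001,0.136],"rotation":[0,0,0],"jaw":0},{"offset":[0.0015,0,0.136],"rotation":[0,0,0],"jaw":0},{"offset":[0.0015,0,0.136],"rotation":[0,0,0],"jaw":0},{"offset":[0,0,0.06],"rotation":[0,0,0],"jaw":0},{"offset":[0,0,0.06],"rotation":[0,0,0],"jaw":0},{"offset":[0,0,0.05],"rotation":[0,0,0],"jaw":0},{"offset":[0,0,0],"rotation":[0,0,0],"jaw":0}]'

```text
t: 3.85
tcp_pos: [0.4713, 0.3765, 0.0161]
tool_rot: [-3.141, 0.0, 1.839]
contact_force: [-0.1, 0.6, -1.1]
width: 0.085
grip_force: 0.0
```

Emit:
drive_tool --deltas '[{"offset":[0,0,0],"rotation":[0,0,0],"jaw":255},{"offset":[0,0,0],"rotation":[0,0,0],"jaw":255},{"offset":[0,0,0],"rotation":[0,0,0],"jaw":255},{"offset":[0,0,0],"rotation":[0,0,0],"jaw":255}]'

```text
t: 4.35
tcp_pos: [0.4721, 0.3772, 0.0174]
tool_rot: [3.14, -0.0, 1.839]
contact_force: [-0.5, 0.2, 5.1]
width: 0.0611
grip_force: 68.4
```

The grip is good: 61 mm opening and 68 N. I'll lift it and carry it to the free spot.

```bash
python3 plan.py 472 377 110 105.4 4 255; python3 plan.py 440 150 110 114.6 6 255 472 377 110 105.4
```

```text
[{"offset": [-0.0002, -0.0002, -0.1158], "rotation": [0, 0, -0.001], "jaw": 255}, {"offset": [-0.0002, -0.0002, -0.1158], "rotation": [0, 0, -0.001], "jaw": 255}, {"offset": [-0.0002, -0.0002, -0.1158], "rotation": [0, 0, -0.001], "jaw": 255}, {"offset": [-0.0002, -0.0002, -0.1158], "rotation": [0, 0, -0.001], "jaw": 255}]
[{"offset": [-0.1753, -0.0759, -0.0], "rotation": [0, 0, -0.383], "jaw": 255}, {"offset": [-0.1732, -0.0806, -0.0], "rotation": [0, 0, -0.383], "jaw": 255}, {"offset": [-0.171, -0.0852, -0.0], "rotation": [0, 0, -0.383], "jaw": 255}, {"offset": [-0.1686, -0.0898, -0.0], "rotation": [0, 0, -0.383], "jaw": 255}, {"offset": [-0.1662, -0.0942, -0.0], "rotation": [0, 0, -0.383], "jaw": 255}, {"offset": [-0.1636, -0.0987, -0.0], "rotation": [0, 0, -0.383], "jaw": 255}]
```

Emit:
drive_tool --deltas '[{"offset":[0,0,-0.05],"rotation":[0,0,0],"jaw":255},{"offset":[0,0,-0.13],"rotation":[0,0,0],"jaw":255},{"offset":[0,0,-0.15],"rotation":[0,0,0],"jaw":255},{"offset":[0,0,-0.14],"rotation":[0,0,0],"jaw":255},{"offset":[0,0,0],"rotation":[0,0,0],"jaw":255}]'

```text
t: 4.97
tcp_pos: [0.4727, 0.3775, 0.1123]
tool_rot: [3.137, -0.001, 1.839]
contact_force: [0.9, -0.1, -3.8]
width: 0.0609
grip_force: 67.6
```

Emit:
drive_tool --deltas '[{"offset":[-0.175,-0.076,0],"rotation":[0,0,-0.383],"jaw":255},{"offset":[-0.173,-0.081,0],"rotation":[0,0,-0.383],"jaw":255},{"offset":[-0.171,-0.085,0],"rotation":[0,0,-0.383],"jaw":255},{"offset":[-0.169,-0.09,0],"rotation":[0,0,-0.383],"jaw":255},{"offset":[-0.166,-0.094,0],"rotation":[0,0,-0.383],"jaw":255},{"offset":[-0.164,-0.099,0],"rotation":[0,0,-0.383],"jaw":255},{"offset":[0,0,0],"rotation":[0,0,0],"jaw":255},{"offset":[0,0,0],"rotation":[0,0,0],"jaw":255}]'

```text
t: 5.98
tcp_pos: [0.4389, 0.1499, 0.1096]
tool_rot: [-3.14, -0.001, 1.999]
contact_force: [0.6, 0.7, -3.4]
width: 0.0613
grip_force: 67.3
```

```bash
python3 -c "
from h import *
a,_=snap('top','top1'); b,d=snap('side','side1')
im=np.zeros((480,800,3),np.uint8); im[:400,:400]=cv2.resize(a[190:290,240:340],(400,400),interpolation=3); im[:400,400:]=cv2.resize(b[200:300,280:380],(400,400),interpolation=3)
cv2.imwrite('pics/z3.png',im[:,:,::-1])
s=ctrl.sense();print(s['t'],s['tcp_pos'],np.degrees(s['tool_rot']),s['width'],s['grip_force'],s['contact_force'])"
```

```text
6.075 [0.43934284 0.15045079 0.11001188] [-1.79976084e+02 -2.48656839e-02  1.14599133e+02] 0.061497207041677 67.33092784881592 [-0.38083938  1.0939221  -2.74725799]
```

View pics/z3.png

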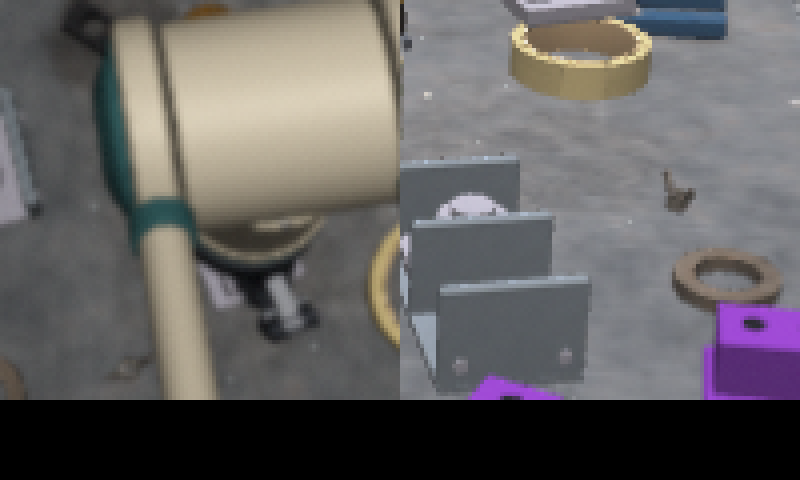

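The rack bay is empty and the carriage hangs in the gripper at the top edge of the side view, so the top view is blocked by the arm. I'll lower it onto the bench and release.

Emit:
drive_tool --deltas '[{"offset":[0,0,0.14],"rotation":[0,0,0],"jaw":255},{"offset":[0,0,0.15],"rotation":[0,0,0],"jaw":255},{"offset":[0,0,0.11],"rotation":[0,0,0],"jaw":255},{"offset":[0,0,0.05],"rotation":[0,0,0],"jaw":255},{"offset":[0,0,0.02],"rotation":[0,0,0],"jaw":255},{"offset":[0,0,0.015],"rotation":[0,0,0],"jaw":255},{"offset":[0,0,0.005],"rotation":[0,0,0],"jaw":255},{"offset":[0,0,0],"rotation":[0,0,0],"jaw":255}]'

```text
t: 7.08
tcp_pos: [0.4397, 0.1498, 0.0129]
tool_rot: [3.141, 0.0, 2.0]
contact_force: [-0.3, 0.6, -3.5]
width: 0.061
grip_force: 67.2
```

Emit:
drive_tool --deltas '[{"offset":[0,0,0.006],"rotation":[0,0,0],"jaw":255},{"offset":[0,0,0.004],"rotation":[0,0,0],"jaw":255},{"offset":[0,0,0],"rotation":[0,0,0],"jaw":255}]'

```text
t: 7.45
tcp_pos: [0.4397, 0.1497, 0.0113]
tool_rot: [3.141, 0.0, 1.999]
contact_force: [-0.6, -0.3, 4.4]
width: 0.061
grip_force: 68.3
```

The carriage is on the bench. I'll release, rise and move aside while turning, so the top camera can see it. That gives a camera-to-robot calibration check.

```bash
python3 plan.py 440 -150 150 66.6 12 0 440 150 111 114.6
```

```text
[{"offset": [-0.1137, -0.052, -0.0163], "rotation": [0, 0, 1.0], "jaw": 0}, {"offset": [-0.117, -0.044, -0.0163], "rotation": [0, 0, 1.0], "jaw": 0}, {"offset": [-0.1198, -0.0357, -0.0162], "rotation": [0, 0, 1.0], "jaw": 0}, {"offset": [-0.122, -0.0273, -0.0163], "rotation": [0, 0, 1.0], "jaw": 0}, {"offset": [-0.1236, -0.0187, -0.0162], "rotation": [0, 0, 1.0], "jaw": 0}, {"offset": [-0.1246, -0.01, -0.0162], "rotation": [0, 0, 1.0], "jaw": 0}, {"offset": [-0.125, -0.0013, -0.0162], "rotation": [0, 0, 1.0], "jaw": 0}, {"offset": [-0.1248, 0.0074, -0.0162], "rotation": [0, 0, 1.0], "jaw": 0}]
[{"offset": [-0.124, 0.0161, -0.0162], "rotation": [0, 0, 1.0], "jaw": 0}, {"offset": [-0.1225, 0.0247, -0.0162], "rotation": [0, 0, 1.0], "jaw": 0}, {"offset": [-0.1205, 0.0332, -0.0162], "rotation": [0, 0, 1.0], "jaw": 0}, {"offset": [-0.1179, 0.0415, -0.0162], "rotation": [0, 0, 1.0], "jaw": 0}]
```

Emit:
drive_tool --deltas '[{"offset":[0,0,0],"rotation":[0,0,0],"jaw":0},{"offset":[0,0,0],"rotation":[0,0,0],"jaw":0},{"offset":[0,0,0],"rotation":[0,0,0],"jaw":0},{"offset":[0,0,0],"rotation":[0,0,0],"jaw":0},{"offset":[0,0,-0.2],"rotation":[0,0,0],"jaw":0},{"offset":[0,0,-0.3],"rotation":[0,0,0],"jaw":0},{"offset":[0,0,0],"rotation":[0,0,0],"jaw":0}]'

```text
t: 8.32
tcp_pos: [0.4429, 0.1505, 0.1147]
tool_rot: [3.132, 0.003, 2.0]
contact_force: [-0.1, -0.6, -1.2]
width: 0.0854
grip_force: 0.0
```

Emit:
drive_tool --deltas '[{"offset":[-0.114,-0.052,-0.016],"rotation":[0,0,1.0],"jaw":0},{"offset":[-0.117,-0.044,-0.016],"rotation":[0,0,1.0],"jaw":0},{"offset":[-0.12,-0.036,-0.016],"rotation":[0,0,1.0],"jaw":0},{"offset":[-0.122,-0.027,-0.016],"rotation":[0,0,1.0],"jaw":0},{"offset":[-0.124,-0.019,-0.016],"rotation":[0,0,1.0],"jaw":0},{"offset":[-0.125,-0.01,-0.016],"rotation":[0,0,1.0],"jaw":0},{"offset":[-0.125,-0.001,-0.016],"rotation":[0,0,1.0],"jaw":0},{"offset":[-0.125,0.007,-0.016],"rotation":[0,0,1.0],"jaw":0}]'

```text
t: 9.32
tcp_pos: [0.4384, -0.0512, 0.1352]
tool_rot: [-3.14, -0.0, 1.439]
contact_force: [0.2, 0.6, 0.2]
width: 0.0857
grip_force: 0.0
```

Emit:
drive_tool --deltas '[{"offset":[-0.124,0.016,-0.016],"rotation":[0,0,1.0],"jaw":0},{"offset":[-0.122,0.025,-0.016],"rotation":[0,0,1.0],"jaw":0},{"offset":[-0.12,0.033,-0.016],"rotation":[0,0,1.0],"jaw":0},{"offset":[-0.118,0.042,-0.016],"rotation":[0,0,1.0],"jaw":0}]'

```text
t: 9.82
tcp_pos: [0.4385, -0.1509, 0.148]
tool_rot: [-3.14, -0.0, 1.159]
contact_force: [-0.3, -0.4, 0.2]
width: 0.0855
grip_force: 0.0
```

```bash
python3 - <<'E'
from h import *
t,d=snap('top','top2'); s_,sd=snap('side','side2'); P=cloud('top',d)
im=np.zeros((480,800,3),np.uint8); im[:400,:400]=cv2.resize(t[190:290,240:340],(400,400),interpolation=3); im[:400,400:]=cv2.resize(s_[220:320,320:420],(400,400),interpolation=3)
cv2.imwrite('pics/z4.png',im[:,:,::-1])
hsv=cv2.cvtColor(t,cv2.COLOR_RGB2HSV)
box=(abs(P[...,0]-.44)<.06)&(abs(P[...,1]-.15)<.06)
def rect(m,z):
    m=cv2.morphologyEx(m.astype(np.uint8),cv2.MORPH_CLOSE,np.ones((3,3)))
    c=max(cv2.findContours(m,0,1)[0],key=cv2.contourArea).reshape(-1,2)
    return np.array(sum([list(q) if hasattr(q,'__len__') else [q] for q in cv2.minAreaRect((onplane('top',c,z)[:,:2]*1000).astype(np.float32))],[])).round(1)
print('boss',rect(box&(P[...,2]>.034),.042)); print('flange',rect(box&(P[...,2]>.007)&(hsv[...,2]>110),.012))
s=ctrl.sense();print(s['t'],s['tcp_pos'],np.degrees(s['tool_rot']))
E
python3 plan.py 439.7 149.7 90 24.6 12 0
```

```text
boss [440.6 149.7  62.   38.   24.3]
flange [440.9 149.6  69.7  54.   24.6]
9.925 [ 0.43935215 -0.15233693  0.14831346] [-1.79997881e+02  4.84155350e-02  6.64126743e+01]
[{"offset": [0.1154, -0.0502, 0.0243], "rotation": [0, 0, 0.871], "jaw": 0}, {"offset": [0.1121, -0.0571, 0.0243], "rotation": [0, 0, 0.871], "jaw": 0}, {"offset": [0.1084, -0.0639, 0.0243], "rotation": [0, 0, 0.871], "jaw": 0}, {"offset": [0.1044, -0.0703, 0.0243], "rotation": [0, 0, 0.871], "jaw": 0}, {"offset": [0.0999, -0.0765, 0.0243], "rotation": [0, 0, 0.871], "jaw": 0}, {"offset": [0.0951, -0.0825, 0.0243], "rotation": [0, 0, 0.871], "jaw": 0}, {"offset": [0.0899, -0.0881, 0.0243], "rotation": [0, 0, 0.871], "jaw": 0}, {"offset": [0.0844, -0.0934, 0.0243], "rotation": [0, 0, 0.871], "jaw": 0}]
[{"offset": [0.0785, -0.0983, 0.0243], "rotation": [0, 0, 0.871], "jaw": 0}, {"offset": [0.0724, -0.1029, 0.0243], "rotation": [0, 0, 0.871], "jaw": 0}, {"offset": [0.066, -0.1071, 0.0243], "rotation": [0, 0, 0.871], "jaw": 0}, {"offset": [0.0594, -0.111, 0.0243], "rotation": [0, 0, 0.871], "jaw": 0}]
```

View pics/z4.png

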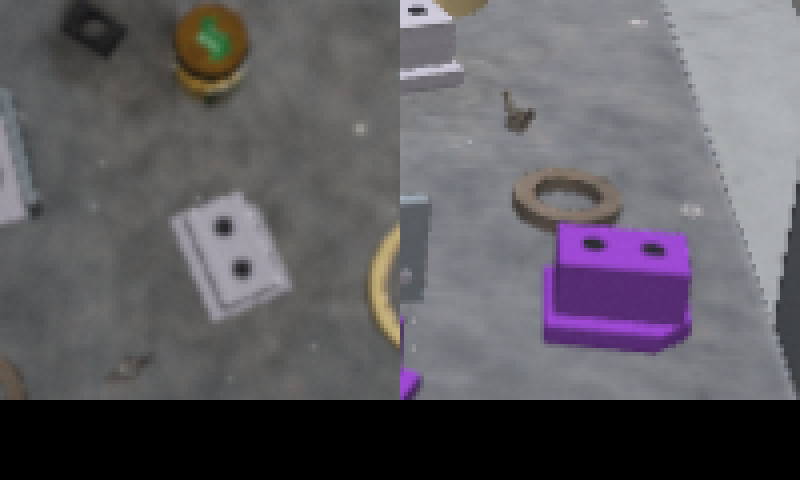

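The cut corner shows at the upper right of the flange, at crop (250,200). The camera reads (440.8,149.6) against the TCP's (439.7,149.7), so its bias is about +1 mm in x. I'll return to regrip, and refine the nest pose from the first picture.

Emit:
drive_tool --deltas '[{"offset":[0.115,-0.05,0.024],"rotation":[0,0,0.871],"jaw":0},{"offset":[0.112,-0.057,0.024],"rotation":[0,0,0.871],"jaw":0},{"offset":[0.108,-0.064,0.024],"rotation":[0,0,0.871],"jaw":0},{"offset":[0.104,-0.07,0.024],"rotation":[0,0,0.871],"jaw":0},{"offset":[0.1,-0.077,0.024],"rotation":[0,0,0.871],"jaw":0},{"offset":[0.095,-0.083,0.024],"rotation":[0,0,0.871],"jaw":0},{"offset":[0.09,-0.088,0.024],"rotation":[0,0,0.871],"jaw":0},{"offset":[0.084,-0.093,0.024],"rotation":[0,0,0.871],"jaw":0}]'

```text
t: 10.92
tcp_pos: [0.4376, 0.0523, 0.1096]
tool_rot: [-3.14, 0.001, 0.675]
contact_force: [-0.8, 0.3, 0.2]
width: 0.0856
grip_force: 0.0
```

Emit:
drive_tool --deltas '[{"offset":[0.079,-0.098,0.024],"rotation":[0,0,0.871],"jaw":0},{"offset":[0.072,-0.103,0.024],"rotation":[0,0,0.871],"jaw":0},{"offset":[0.066,-0.107,0.024],"rotation":[0,0,0.871],"jaw":0},{"offset":[0.059,-0.111,0.024],"rotation":[0,0,0.871],"jaw":0},{"offset":[0,0,0],"rotation":[0,0,0],"jaw":0},{"offset":[0,0,0],"rotation":[0,0,0],"jaw":0}]'

```text
t: 11.68
tcp_pos: [0.4379, 0.1511, 0.0909]
tool_rot: [3.142, 0.001, 0.434]
contact_force: [0.8, 0.8, -0.3]
width: 0.0853
grip_force: 0.0
```

```bash
python3 - <<'E'
from h import *
t=cv2.imread('pics/top0.png')[:,:,::-1].copy(); s0=cv2.imread('pics/side0.png')[:,:,::-1].copy()
P=np.load('top_P.npy'); hsv=cv2.cvtColor(t,cv2.COLOR_RGB2HSV); g=hsv[...,2]
N=np.zeros(g.shape,bool); N[140:222,330:400]=1; wh=N&(g>150)&(hsv[...,1]<40)
a=np.radians(24.6); ex=np.array([np.cos(a),np.sin(a)]); ey=np.array([-ex[1],ex[0]]); o=np.array([.6025,-.0245])
def loc(uv,z): q=onplane('top',uv,z)[:,:2]-o; return 1000*np.c_[q@ex,q@ey]
def show(m,z,name):
    m=m.astype(np.uint8); n,l,st,_=cv2.connectedComponentsWithStats(m)
    for i in range(1,n):
        if st[i,4]<25: continue
        c=max(cv2.findContours((l==i).astype(np.uint8),0,1)[0],key=cv2.contourArea).reshape(-1,2)
        L=loc(c,z); r=cv2.minAreaRect(L.astype(np.float32)); print(name,st[i,4],'x',L[:,0].min().round(1),L[:,0].max().round(1),'y',L[:,1].min().round(1),L[:,1].max().round(1),'rect',np.round(r[0]+r[1]+(r[2],),1))
show(wh&(P[...,2]>.057),.064,'housing(37..76,+-26)')
show(wh&(P[...,2]>.035)&(P[...,2]<.057),.052,'stop(-46..-37)')
show(wh&(P[...,2]<.026)&(P[...,2]>.008),.018,'walls')
# dark pocket floor
fl=N&(g<90)&(P[...,2]<.014)&(P[...,2]>.002); v,u=np.nonzero(fl); L=loc(np.c_[u,v],.008); k=(abs(L[:,0])<45)&(abs(L[:,1])<40)
fm=np.zeros(g.shape,bool); fm[v[k],u[k]]=1; show(fm,.008,'floor')
s=ctrl.sense();print(s['t'],s['tcp_pos'],np.degrees(s['tool_rot']))
E
python3 plan.py 439.7 149.7 15 24.6 4 0
```

```text
housing(37..76,+-26) 257 x 37.2 75.9 y -26.0 26.0 rect [56.5 -0.  38.7 52.   0. ]
stop(-46..-37) 91 x -45.7 -36.8 y -32.1 30.7 rect [-41.2  -0.7   8.7  62.8   0.2]
walls 108 x -31.4 37.1 y -37.9 -18.9 rect [  3.8 -33.2  69.3  18.2   9.4]
walls 94 x -34.4 36.6 y 28.7 38.1 rect [ 1.1 33.9 71.   9.2  1.3]
floor 512 x -29.1 44.9 y -29.3 39.4 rect [ 8.6  4.5 74.5 67.9  1.5]
11.675 [0.43789819 0.15113863 0.0908877 ] [1.79998022e+02 8.10963706e-02 2.48631130e+01]
[{"offset": [0.0013, 0.0026, 0.0949], "rotation": [0, 0, 0.016], "jaw": 0}, {"offset": [0.0013, 0.0026, 0.0949], "rotation": [0, 0, 0.016], "jaw": 0}, {"offset": [0.0013, 0.0026, 0.0949], "rotation": [0, 0, 0.016], "jaw": 0}, {"offset": [0.0013, 0.0026, 0.0949], "rotation": [0, 0, 0.016], "jaw": 0}]
```

The nest fits the drawing within 0.3 mm at (602.5,−24.5), yaw 24.6°. That is (601.5,−24.5) in the robot's frame. Now I'll regrip across y.

Emit:
drive_tool --deltas '[{"offset":[0.0013,0.0026,0.095],"rotation":[0,0,0.016],"jaw":0},{"offset":[0.0013,0.0026,0.095],"rotation":[0,0,0.016],"jaw":0},{"offset":[0.0013,0.0026,0.095],"rotation":[0,0,0.016],"jaw":0},{"offset":[0.0013,0.0026,0.085],"rotation":[0,0,0.016],"jaw":0},{"offset":[0,0,0],"rotation":[0,0,0],"jaw":0}]'

```text
t: 12.3
tcp_pos: [0.4394, 0.1488, 0.0164]
tool_rot: [-3.141, 0.003, 0.427]
contact_force: [0.4, 0.6, -0.6]
width: 0.0851
grip_force: 0.0
```

Emit:
drive_tool --deltas '[{"offset":[0,0,0],"rotation":[0,0,0],"jaw":255},{"offset":[0,0,0],"rotation":[0,0,0],"jaw":255},{"offset":[0,0,0],"rotation":[0,0,0],"jaw":255},{"offset":[0,0,0],"rotation":[0,0,0],"jaw":255},{"offset":[0,0,0],"rotation":[0,0,0],"jaw":255}]'

```text
t: 12.92
tcp_pos: [0.4413, 0.1498, 0.0182]
tool_rot: [3.141, -0.002, 0.428]
contact_force: [-0.5, -1.7, 6.4]
width: 0.0371
grip_force: 62.0
```

```bash
cat > st.py <<'E'
from h import *
a=[]
for i in range(4):
    s=ctrl.sense(); a.append(np.r_[np.array(s['tcp_pos'])*1000,np.degrees(s['tool_rot'])%360,s['contact_force'],s['width']*1000,s['grip_force']]); ctrl.read_camera('side')
print(s['t'],s['joint_pos'].round(2)); print(np.array(a).round(1))
E
python3 st.py
```

```text
13.075 [ 0.18  0.35  2.03 -0.    0.76  1.32]
[[ 4.413e+02  1.498e+02  1.820e+01  1.799e+02  3.599e+02  2.450e+01
  -5.000e-01 -1.700e+00  6.400e+00  3.710e+01  6.200e+01]
 [ 4.412e+02  1.497e+02  1.820e+01  1.799e+02  3.599e+02  2.450e+01
   5.000e-01 -2.600e+00  6.700e+00  3.710e+01  6.200e+01]
 [ 4.412e+02  1.498e+02  1.820e+01  1.799e+02  3.599e+02  2.450e+01
  -4.000e-01 -1.800e+00  6.400e+00  3.680e+01  6.200e+01]
 [ 4.413e+02  1.498e+02  1.820e+01  1.799e+02  3.599e+02  2.450e+01
  -1.300e+00 -1.800e+00  5.800e+00  3.660e+01  6.200e+01]]
```

The carriage is held with TCP (441.25,149.8,18.2) when it is on the bench. By camera-relative displacement the target TCP is (603,−24.4), and 26.2 in z when seated.

```bash
python3 plan.py 603 -24.4 142 24.6 6 255 441.25 149.8 142 24.5
```

```text
[{"offset": [0.0625, 0.188, 0.0], "rotation": [0, 0, -0.004], "jaw": 255}, {"offset": [0.0624, 0.188, 0.0], "rotation": [0, 0, -0.004], "jaw": 255}, {"offset": [0.0623, 0.188, 0.0], "rotation": [0, 0, -0.004], "jaw": 255}, {"offset": [0.0623, 0.188, 0.0], "rotation": [0, 0, -0.004], "jaw": 255}, {"offset": [0.0622, 0.1881, 0.0], "rotation": [0, 0, -0.004], "jaw": 255}, {"offset": [0.0622, 0.1881, 0.0], "rotation": [0, 0, -0.004], "jaw": 255}]
```

Emit:
drive_tool --deltas '[{"offset":[0,0,-0.05],"rotation":[0,0,0],"jaw":255},{"offset":[0,0,-0.13],"rotation":[0,0,0],"jaw":255},{"offset":[0,0,-0.2],"rotation":[0,0,0],"jaw":255},{"offset":[0,0,-0.24],"rotation":[0,0,0],"jaw":255},{"offset":[0,0,0],"rotation":[0,0,0],"jaw":255},{"offset":[0,0,0],"rotation":[0,0,0],"jaw":255}]'

```text
t: 13.88
tcp_pos: [0.4392, 0.1497, 0.1406]
tool_rot: [-3.141, 0.002, 0.428]
contact_force: [-0.4, -0.5, -4.0]
width: 0.0367
grip_force: 61.0
```

Emit:
drive_tool --deltas '[{"offset":[0.062,0.188,0],"rotation":[0,0,0],"jaw":255},{"offset":[0.062,0.188,0],"rotation":[0,0,0],"jaw":255},{"offset":[0.062,0.188,0],"rotation":[0,0,0],"jaw":255},{"offset":[0.062,0.188,0],"rotation":[0,0,0],"jaw":255},{"offset":[0.062,0.188,0],"rotation":[0,0,0],"jaw":255},{"offset":[0.062,0.188,0],"rotation":[0,0,0],"jaw":255},{"offset":[0,0,0],"rotation":[0,0,0],"jaw":255},{"offset":[0,0,0],"rotation":[0,0,0],"jaw":255}]'

```text
t: 14.88
tcp_pos: [0.5997, -0.0241, 0.1389]
tool_rot: [-3.138, 0.005, 0.427]
contact_force: [-0.5, 0.7, -2.9]
width: 0.0368
grip_force: 61.5
```

```bash
python3 st.py; python3 plan.py 603 -24.4 42 24.6 4 255
```

```text
15.025 [-0.16  0.38  1.59  0.    1.18  0.99]
[[ 5.997e+02 -2.410e+01  1.389e+02  1.802e+02  3.000e-01  2.450e+01
  -5.000e-01  7.000e-01 -2.900e+00  3.680e+01  6.150e+01]
 [ 5.998e+02 -2.380e+01  1.395e+02  1.802e+02  2.000e-01  2.450e+01
   1.000e-01 -1.000e-01 -3.200e+00  3.670e+01  6.150e+01]
 [ 6.001e+02 -2.370e+01  1.400e+02  1.801e+02  2.000e-01  2.450e+01
   4.000e-01  3.000e-01 -2.900e+00  3.730e+01  6.150e+01]
 [ 6.004e+02 -2.370e+01  1.405e+02  1.801e+02  1.000e-01  2.460e+01
  -5.000e-01  3.000e-01 -3.700e+00  3.680e+01  6.150e+01]]
[{"offset": [0.0022, 0.002, 0.1236], "rotation": [0, 0, -0.003], "jaw": 255}, {"offset": [0.0022, 0.002, 0.1236], "rotation": [0, 0, -0.003], "jaw": 255}, {"offset": [0.0022, 0.002, 0.1236], "rotation": [0, 0, -0.003], "jaw": 255}, {"offset": [0.0022, 0.002, 0.1236], "rotation": [0, 0, -0.003], "jaw": 255}]
```

Emit:
drive_tool --deltas '[{"offset":[0.004,0.003,0.12],"rotation":[0,0,0],"jaw":255},{"offset":[0.004,0,0.14],"rotation":[0,0,0],"jaw":255},{"offset":[0,0,0],"rotation":[0,0,0],"jaw":255},{"offset":[0,0,0],"rotation":[0,0,0],"jaw":255},{"offset":[0,0,0],"rotation":[0,0,0],"jaw":255},{"offset":[0,0,0],"rotation":[0,0,0],"jaw":255}]'

```text
t: 15.82
tcp_pos: [0.604, -0.0246, 0.0904]
tool_rot: [3.14, -0.002, 0.428]
contact_force: [-0.4, -1.1, -3.1]
width: 0.0366
grip_force: 61.4
```

```bash
python3 st.py; python3 plan.py 603 -24.4 90 24.6 1 255
```

```text
15.975 [-0.16  0.43  1.65 -0.    1.07  0.99]
[[ 6.040e+02 -2.460e+01  9.040e+01  1.799e+02  3.599e+02  2.450e+01
  -4.000e-01 -1.100e+00 -3.100e+00  3.660e+01  6.140e+01]
 [ 6.039e+02 -2.460e+01  9.020e+01  1.799e+02  3.599e+02  2.450e+01
   1.000e-01 -8.000e-01 -3.500e+00  3.660e+01  6.140e+01]
 [ 6.037e+02 -2.460e+01  8.990e+01  1.800e+02  3.599e+02  2.450e+01
   2.000e-01 -5.000e-01 -3.200e+00  3.680e+01  6.140e+01]
 [ 6.036e+02 -2.460e+01  8.980e+01  1.800e+02  3.600e+02  2.450e+01
   7.000e-01  4.000e-01 -3.100e+00  3.670e+01  6.140e+01]]
[{"offset": [-0.0022, -0.0018, -0.002], "rotation": [0, 0, -0.025], "jaw": 255}]
```

Emit:
drive_tool --deltas '[{"offset":[0,0,0.05],"rotation":[0,0,0],"jaw":255},{"offset":[0,0,0.05],"rotation":[0,0,0],"jaw":255},{"offset":[0,0,0.05],"rotation":[0,0,0],"jaw":255},{"offset":[0,0,0.05],"rotation":[0,0,0],"jaw":255},{"offset":[0,0,0.03],"rotation":[0,0,0],"jaw":255},{"offset":[0,0,0],"rotation":[0,0,0],"jaw":255},{"offset":[0,0,0],"rotation":[0,0,0],"jaw":255},{"offset":[0,0,0],"rotation":[0,0,0],"jaw":255}]'

```text
t: 17.02
tcp_pos: [0.6038, -0.0246, 0.0438]
tool_rot: [3.141, -0.001, 0.428]
contact_force: [0.1, 0.1, -3.8]
width: 0.0367
grip_force: 61.5
```

```bash
python3 st.py; python3 plan.py 603 -24.4 42 24.6 1 255
```

```text
17.175 [-0.16  0.47  1.7  -0.    0.97  0.99]
[[ 6.038e+02 -2.460e+01  4.380e+01  1.800e+02  3.600e+02  2.450e+01
   1.000e-01  1.000e-01 -3.800e+00  3.670e+01  6.150e+01]
 [ 6.038e+02 -2.450e+01  4.380e+01  1.800e+02  3.600e+02  2.450e+01
   7.000e-01  5.000e-01 -3.600e+00  3.700e+01  6.150e+01]
 [ 6.037e+02 -2.450e+01  4.370e+01  1.800e+02  3.600e+02  2.450e+01
   1.000e-01 -5.000e-01 -3.800e+00  3.700e+01  6.150e+01]
 [ 6.036e+02 -2.450e+01  4.360e+01  1.800e+02  3.600e+02  2.450e+01
   6.000e-01  6.000e-01 -3.200e+00  3.680e+01  6.150e+01]]
[{"offset": [-0.0024, -0.0018, 0.0078], "rotation": [0, 0, -0.024], "jaw": 255}]
```

Emit:
drive_tool --deltas '[{"offset":[-0.0025,-0.001,0.03],"rotation":[0,0,0],"jaw":255},{"offset":[0,0,0.02],"rotation":[0,0,0],"jaw":255},{"offset":[0,0,0.015],"rotation":[0,0,0],"jaw":255},{"offset":[0,0,0.01],"rotation":[0,0,0],"jaw":255},{"offset":[0,0,0],"rotation":[0,0,0],"jaw":255},{"offset":[0,0,0],"rotation":[0,0,0],"jaw":255}]'

```text
t: 17.98
tcp_pos: [0.6031, -0.0246, 0.0284]
tool_rot: [3.141, -0.0, 0.428]
contact_force: [0.2, -0.5, -3.6]
width: 0.0367
grip_force: 61.5
```

```bash
python3 st.py
```

```text
18.125 [-0.16  0.49  1.72 -0.    0.93  0.99]
[[ 6.031e+02 -2.460e+01  2.840e+01  1.800e+02  3.600e+02  2.450e+01
   2.000e-01 -5.000e-01 -3.600e+00  3.670e+01  6.150e+01]
 [ 6.031e+02 -2.460e+01  2.850e+01  1.800e+02  3.600e+02  2.450e+01
  -6.000e-01 -7.000e-01 -3.500e+00  3.660e+01  6.150e+01]
 [ 6.031e+02 -2.460e+01  2.850e+01  1.800e+02  3.600e+02  2.450e+01
  -5.000e-01 -1.000e-01 -3.400e+00  3.720e+01  6.150e+01]
 [ 6.030e+02 -2.460e+01  2.840e+01  1.800e+02  3.600e+02  2.450e+01
   1.000e-01 -5.000e-01 -3.400e+00  3.700e+01  6.150e+01]]
```

It has entered the pocket (walls top out at 18, carriage bottom at about 10) with no contact. I'll lower the last 2 mm.

Emit:
drive_tool --deltas '[{"offset":[0,0,0.008],"rotation":[0,0,0],"jaw":255},{"offset":[0,0,0.006],"rotation":[0,0,0],"jaw":255},{"offset":[0,0,0],"rotation":[0,0,0],"jaw":255},{"offset":[0,0,0],"rotation":[0,0,0],"jaw":255}]'

```text
t: 18.68
tcp_pos: [0.603, -0.0245, 0.0263]
tool_rot: [3.141, -0.0, 0.428]
contact_force: [-2.4, 0.8, 5.1]
width: 0.0367
grip_force: 62.5
```

The seated height matches the expected 26.2 mm. I'll release, rise, and head over the pin holder with the jaw line at −45° to clear the jar and dropper.

Emit:
drive_tool --deltas '[{"offset":[0,0,0],"rotation":[0,0,0],"jaw":0},{"offset":[0,0,0],"rotation":[0,0,0],"jaw":0},{"offset":[0,0,0],"rotation":[0,0,0],"jaw":0},{"offset":[0,0,0],"rotation":[0,0,0],"jaw":0},{"offset":[0,0,-0.15],"rotation":[0,0,0],"jaw":0},{"offset":[0,0,-0.25],"rotation":[0,0,0],"jaw":0},{"offset":[0,0,-0.25],"rotation":[0,0,0],"jaw":0}]'

```text
t: 19.55
tcp_pos: [0.6027, -0.0245, 0.1565]
tool_rot: [-3.141, 0.001, 0.428]
contact_force: [0.9, 0.0, -0.2]
width: 0.0853
grip_force: 0.0
```

```bash
python3 plan.py 646.3 205.3 157 45 6 0 603 -24.5 156.5 24.5
```

```text
[{"offset": [0.1122, -0.1593, -0.0004], "rotation": [0, 0, -0.854], "jaw": 0}, {"offset": [0.1215, -0.1523, -0.0004], "rotation": [0, 0, -0.854], "jaw": 0}, {"offset": [0.1304, -0.1448, -0.0004], "rotation": [0, 0, -0.854], "jaw": 0}, {"offset": [0.1388, -0.1368, -0.0004], "rotation": [0, 0, -0.854], "jaw": 0}, {"offset": [0.1467, -0.1283, -0.0004], "rotation": [0, 0, -0.854], "jaw": 0}, {"offset": [0.1541, -0.1193, -0.0004], "rotation": [0, 0, -0.854], "jaw": 0}]
```

Emit:
drive_tool --deltas '[{"offset":[0.112,-0.159,0],"rotation":[0,0,-0.854],"jaw":0},{"offset":[0.122,-0.152,0],"rotation":[0,0,-0.854],"jaw":0},{"offset":[0.13,-0.145,0],"rotation":[0,0,-0.854],"jaw":0},{"offset":[0.139,-0.137,0],"rotation":[0,0,-0.854],"jaw":0},{"offset":[0.147,-0.128,0],"rotation":[0,0,-0.854],"jaw":0},{"offset":[0.154,-0.119,0],"rotation":[0,0,-0.854],"jaw":0},{"offset":[0,0,0],"rotation":[0,0,0],"jaw":0},{"offset":[0,0,0],"rotation":[0,0,0],"jaw":0}]'

```text
t: 20.55
tcp_pos: [0.646, 0.2048, 0.1551]
tool_rot: [3.141, 0.001, 0.786]
contact_force: [-0.3, -0.0, 0.3]
width: 0.0855
grip_force: 0.0
```

```bash
python3 - <<'E'
from h import *
t,d=snap('top','top3'); s_,sd=snap('side','side3'); P=cloud('top',d); hsv=cv2.cvtColor(t,cv2.COLOR_RGB2HSV)
im=np.zeros((420,800,3),np.uint8); im[:400,:400]=cv2.resize(t[140:220,320:400],(400,400),interpolation=3); im[:400,400:]=cv2.resize(s_[170:260,200:290],(400,400),interpolation=3)
cv2.imwrite('pics/z5.png',im[:,:,::-1])
# pin's black grip top in the first pictures: two-view check
P0=np.load('top_P.npy'); t0=cv2.imread('pics/top0.png'); k=(t0.max(2)<60); k[:150]=0;k[195:]=0;k[:,:262]=0;k[:,295:]=0
k&=(P0[...,2]>.07); v,u=np.nonzero(k); print('grip top px',u.mean(),v.mean(),'z',np.nanmax(P0[v,u,2])); 
top=k&(P0[...,2]>.106); v,u=np.nonzero(top); print(len(u),onplane('top',[[u.mean(),v.mean()]],.111)*1000)
a=np.radians(24.6); ex=np.array([np.cos(a),np.sin(a)]); ey=np.array([-ex[1],ex[0]]); o=np.array([.6025,-.0245])
q=P[...,:2]-o; m=(P[...,2]>.043)&(P[...,2]<.057)&(abs(q@ex)<.036)&(abs(q@ey)<.03)&(hsv[...,2]>110)
c=max(cv2.findContours(m.astype(np.uint8),0,1)[0],key=cv2.contourArea).reshape(-1,2); w=onplane('top',c,.05)[:,:2]-o
print('boss in nest',cv2.minAreaRect((1000*np.c_[w@ex,w@ey]).astype(np.float32)),'z',np.median(P[m][:,2]))
E
python3 st.py; python3 plan.py 646.3 205.3 76 45 4 0
```

```text
grip top px 277.0 161.5 z 0.11315144211262451
34 [[646.92557208 205.23745032 111.        ]]
boss in nest ((-0.5348377227783203, 0.9991912841796875), (62.699378967285156, 37.13297653198242), 0.7361151576042175) z 0.04867279946676906
20.8 [ 0.2   0.47  1.38 -0.    1.28  0.99]
[[ 6.461e+02  2.041e+02  1.554e+02  1.800e+02  0.000e+00  4.490e+01
  -6.000e-01  2.000e-01 -5.000e-01  8.540e+01  0.000e+00]
 [ 6.462e+02  2.040e+02  1.555e+02  1.800e+02  0.000e+00  4.490e+01
   5.000e-01 -1.000e-01 -2.000e-01  8.520e+01  0.000e+00]
 [ 6.463e+02  2.040e+02  1.556e+02  1.800e+02  0.000e+00  4.490e+01
   0.000e+00 -5.000e-01 -0.000e+00  8.510e+01  0.000e+00]
 [ 6.463e+02  2.041e+02  1.556e+02  1.800e+02  0.000e+00  4.490e+01
  -9.000e-01 -8.000e-01 -1.000e-01  8.520e+01  0.000e+00]]
[{"offset": [0.0009, -0.001, 0.0996], "rotation": [0, 0, -0.005], "jaw": 0}, {"offset": [0.0009, -0.001, 0.0996], "rotation": [0, 0, -0.005], "jaw": 0}, {"offset": [0.0009, -0.001, 0.0996], "rotation": [0, 0, -0.005], "jaw": 0}, {"offset": [0.0009, -0.001, 0.0996], "rotation": [0, 0, -0.005], "jaw": 0}]
```

View pics/z5.png

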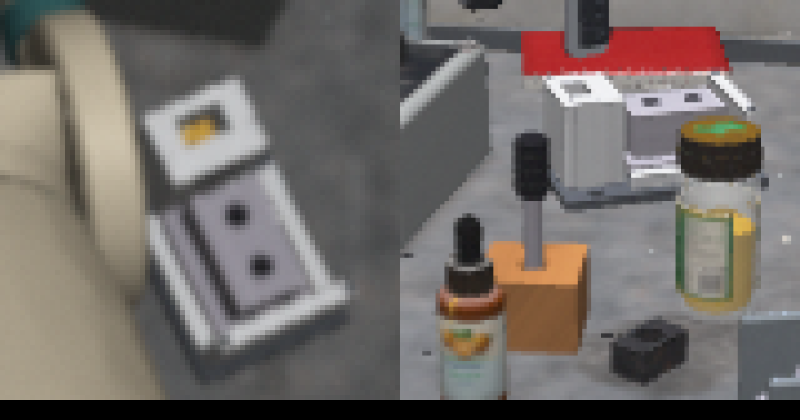

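The carriage sits flat in the pocket, offset (−0.5,+1.0) mm and square, and the gold tab is still up. The pin stands in its holder at about (646,205). I'll grasp it.

Emit:
drive_tool --deltas '[{"offset":[0.001,-0.001,0.1],"rotation":[0,0,0],"jaw":0},{"offset":[0.001,-0.001,0.1],"rotation":[0,0,0],"jaw":0},{"offset":[0.001,-0.001,0.1],"rotation":[0,0,0],"jaw":0},{"offset":[0,-0.001,0.1],"rotation":[0,0,0],"jaw":0},{"offset":[0,0,0],"rotation":[0,0,0],"jaw":0},{"offset":[0,0,0],"rotation":[0,0,0],"jaw":0},{"offset":[0,0,0],"rotation":[0,0,0],"jaw":0}]'

```text
t: 21.72
tcp_pos: [0.647, 0.2062, 0.0767]
tool_rot: [3.14, -0.002, 0.785]
contact_force: [0.0, 0.2, -0.3]
width: 0.0853
grip_force: 0.0
```

Emit:
drive_tool --deltas '[{"offset":[0,0,0],"rotation":[0,0,0],"jaw":255},{"offset":[0,0,0],"rotation":[0,0,0],"jaw":255},{"offset":[0,0,0],"rotation":[0,0,0],"jaw":255},{"offset":[0,0,0],"rotation":[0,0,0],"jaw":255},{"offset":[0,0,0],"rotation":[0,0,0],"jaw":255},{"offset":[0,0,0],"rotation":[0,0,0],"jaw":255}]'

```text
t: 22.48
tcp_pos: [0.6464, 0.206, 0.0757]
tool_rot: [3.141, -0.0, 0.785]
contact_force: [0.2, -0.5, 0.9]
width: 0.0165
grip_force: 58.5
```

```bash
python3 st.py
```

```text
22.625 [ 0.21  0.54  1.48 -0.    1.12  0.99]
[[ 6.464e+02  2.060e+02  7.570e+01  1.800e+02  3.600e+02  4.500e+01
   2.000e-01 -5.000e-01  9.000e-01  1.650e+01  5.850e+01]
 [ 6.465e+02  2.061e+02  7.570e+01  1.800e+02  3.600e+02  4.500e+01
   3.000e-01 -1.100e+00  1.300e+00  1.640e+01  5.850e+01]
 [ 6.464e+02  2.061e+02  7.570e+01  1.800e+02  3.600e+02  4.500e+01
   3.000e-01 -3.000e-01  2.400e+00  1.630e+01  5.860e+01]
 [ 6.464e+02  2.061e+02  7.570e+01  1.800e+02  3.600e+02  4.500e+01
   6.000e-01 -7.000e-01  2.100e+00  1.610e+01  5.860e+01]]
```

The pin is gripped with TCP 69.7 mm over its tip; the return pose is (646.4,206.1,75.7). I'll lift it and go over the slot at (657,0.2).

```bash
python3 plan.py 657 0.2 150 45 6 255 646.4 206.1 150 45
```

```text
[{"offset": [-0.1151, 0.1276, 0.0], "rotation": [0, 0, -0.0], "jaw": 255}, {"offset": [-0.1151, 0.1276, 0.0], "rotation": [0, 0, -0.0], "jaw": 255}, {"offset": [-0.1151, 0.1276, 0.0], "rotation": [0, 0, -0.0], "jaw": 255}, {"offset": [-0.1151, 0.1276, 0.0], "rotation": [0, 0, -0.0], "jaw": 255}, {"offset": [-0.1151, 0.1276, 0.0], "rotation": [0, 0, -0.0], "jaw": 255}, {"offset": [-0.1151, 0.1276, 0.0], "rotation": [0, 0, -0.0], "jaw": 255}]
```

Emit:
drive_tool --deltas '[{"offset":[0,0,-0.05],"rotation":[0,0,0],"jaw":255},{"offset":[0,0,-0.1],"rotation":[0,0,0],"jaw":255},{"offset":[0,0,-0.12],"rotation":[0,0,0],"jaw":255},{"offset":[0,0,-0.1],"rotation":[0,0,0],"jaw":255},{"offset":[0,0,0],"rotation":[0,0,0],"jaw":255}]'

```text
t: 23.3
tcp_pos: [0.647, 0.2067, 0.1516]
tool_rot: [3.14, -0.003, 0.785]
contact_force: [0.4, -0.6, -0.9]
width: 0.0164
grip_force: 58.6
```

Emit:
drive_tool --deltas '[{"offset":[-0.115,0.128,0],"rotation":[0,0,0],"jaw":255},{"offset":[-0.115,0.128,0],"rotation":[0,0,0],"jaw":255},{"offset":[-0.115,0.128,0],"rotation":[0,0,0],"jaw":255},{"offset":[-0.115,0.128,0],"rotation":[0,0,0],"jaw":255},{"offset":[-0.115,0.128,0],"rotation":[0,0,0],"jaw":255},{"offset":[-0.115,0.128,0],"rotation":[0,0,0],"jaw":255},{"offset":[0,0,0],"rotation":[0,0,0],"jaw":255},{"offset":[0,0,0],"rotation":[0,0,0],"jaw":255}]'

```text
t: 24.3
tcp_pos: [0.6565, 0.0006, 0.1486]
tool_rot: [-3.139, 0.0, 0.785]
contact_force: [-0.1, 0.7, -0.5]
width: 0.0166
grip_force: 58.6
```

Emit:
drive_tool --deltas '[{"offset":[0,0,0],"rotation":[0,0,0],"jaw":255},{"offset":[0,0,0],"rotation":[0,0,0],"jaw":255},{"offset":[0,0,0],"rotation":[0,0,0],"jaw":255},{"offset":[0,0,0],"rotation":[0,0,0],"jaw":255}]'

```text
t: 24.8
tcp_pos: [0.6572, 0.0003, 0.1495]
tool_rot: [3.141, -0.0, 0.786]
contact_force: [0.3, -0.7, 0.2]
width: 0.0162
grip_force: 58.6
```

```bash
python3 st.py;  python3 plan.py 657 0.2 140 45 1 255
python3 - <<'E'
from h import *
s_,sd=snap('side','side4'); im=cv2.resize(s_[140:220,200:300],(800,640),interpolation=3)[:600]
cv2.imwrite('pics/z6.png',im[:,:,::-1])
E
```

```text
24.95 [-0.11  0.45  1.44 -0.    1.25  0.68]
[[ 6.572e+02  3.000e-01  1.495e+02  1.800e+02  3.600e+02  4.500e+01
   3.000e-01 -7.000e-01  2.000e-01  1.620e+01  5.860e+01]
 [ 6.572e+02  2.000e-01  1.496e+02  1.800e+02  3.600e+02  4.500e+01
   1.000e-01  1.000e-01 -8.000e-01  1.660e+01  5.860e+01]
 [ 6.572e+02  1.000e-01  1.495e+02  1.800e+02  3.600e+02  4.500e+01
  -3.000e-01 -1.000e-01 -3.000e-01  1.630e+01  5.860e+01]
 [ 6.572e+02  0.000e+00  1.495e+02  1.800e+02  0.000e+00  4.500e+01
   2.000e-01  4.000e-01 -9.000e-01  1.620e+01  5.860e+01]]
[{"offset": [0.0001, -0.0015, 0.0476], "rotation": [0, 0, -0.001], "jaw": 255}]
```

View pics/z6.png

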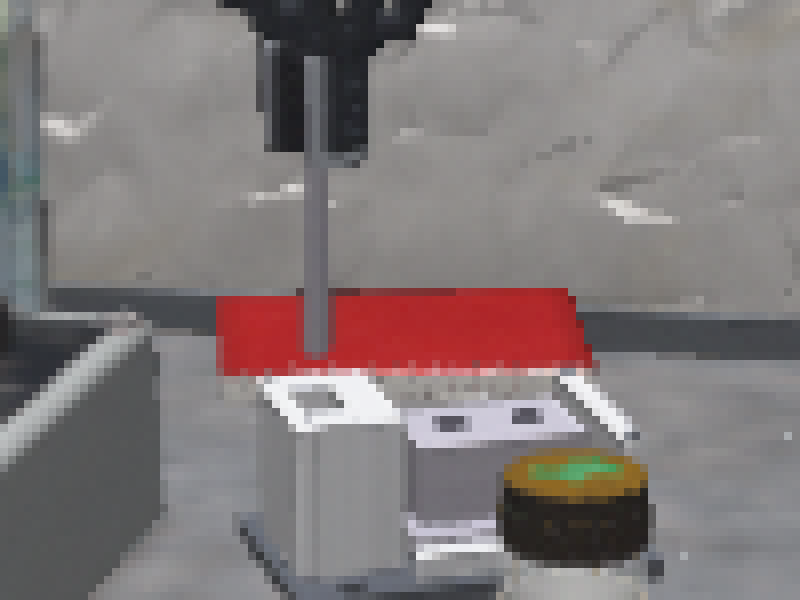

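The pin hangs upright with its tip at crop (315,352), directly over the slot mouth at (318,395). I'll lower it into the slot.

Emit:
drive_tool --deltas '[{"offset":[0,0,0.04],"rotation":[0,0,0],"jaw":255},{"offset":[0,0,0.04],"rotation":[0,0,0],"jaw":255},{"offset":[0,0,0.04],"rotation":[0,0,0],"jaw":255},{"offset":[0,0,0.04],"rotation":[0,0,0],"jaw":255},{"offset":[0,0,0],"rotation":[0,0,0],"jaw":255},{"offset":[0,0,0],"rotation":[0,0,0],"jaw":255}]'

```text
t: 25.8
tcp_pos: [0.6574, -0.0, 0.1176]
tool_rot: [3.141, -0.0, 0.785]
contact_force: [0.3, 0.1, -0.1]
width: 0.0163
grip_force: 58.6
```

Emit:
drive_tool --deltas '[{"offset":[0,0,0.03],"rotation":[0,0,0],"jaw":255},{"offset":[0,0,0.02],"rotation":[0,0,0],"jaw":255},{"offset":[0,0,0.02],"rotation":[0,0,0],"jaw":255},{"offset":[0,0,0.015],"rotation":[0,0,0],"jaw":255},{"offset":[0,0,0.005],"rotation":[0,0,0],"jaw":255},{"offset":[0,0,0],"rotation":[0,0,0],"jaw":255},{"offset":[0,0,0],"rotation":[0,0,0],"jaw":255}]'

```text
t: 26.68
tcp_pos: [0.6574, -0.0, 0.0996]
tool_rot: [3.141, -0.0, 0.785]
contact_force: [-0.5, 0.1, 2.6]
width: 0.0165
grip_force: 59.0
```

Emit:
drive_tool --deltas '[{"offset":[0,0,0.005],"rotation":[0,0,0],"jaw":255},{"offset":[0,0,0.005],"rotation":[0,0,0],"jaw":255},{"offset":[0,0,0],"rotation":[0,0,0],"jaw":255},{"offset":[0,0,0],"rotation":[0,0,0],"jaw":255}]'

```text
t: 27.18
tcp_pos: [0.6577, 0.0, 0.0995]
tool_rot: [3.14, -0.001, 0.785]
contact_force: [-1.2, -0.2, 10.7]
width: 0.0163
grip_force: 59.8
```

There is a hard stop at tip z of about 30 mm, so the tab is fully down. I'll withdraw, look, and return to the holder.

Emit:
drive_tool --deltas '[{"offset":[0,0,-0.04],"rotation":[0,0,0],"jaw":255},{"offset":[0,0,-0.07],"rotation":[0,0,0],"jaw":255},{"offset":[0,0,-0.08],"rotation":[0,0,0],"jaw":255},{"offset":[0,0,-0.07],"rotation":[0,0,0],"jaw":255},{"offset":[0,0,0],"rotation":[0,0,0],"jaw":255},{"offset":[0,0,0],"rotation":[0,0,0],"jaw":255}]'

```text
t: 27.92
tcp_pos: [0.6569, 0.0, 0.1493]
tool_rot: [-3.141, 0.0, 0.785]
contact_force: [-0.2, -0.1, -0.0]
width: 0.0162
grip_force: 58.6
```

```bash
python3 st.py;  python3 plan.py 646.4 206.1 152 45 6 255
```

```text
28.075 [-0.11  0.45  1.44 -0.    1.25  0.68]
[[ 6.569e+02  0.000e+00  1.493e+02  1.800e+02  0.000e+00  4.500e+01
  -2.000e-01 -1.000e-01 -0.000e+00  1.620e+01  5.860e+01]
 [ 6.567e+02  0.000e+00  1.489e+02  1.800e+02  0.000e+00  4.500e+01
  -7.000e-01  6.000e-01 -2.100e+00  1.660e+01  5.860e+01]
 [ 6.567e+02  0.000e+00  1.488e+02  1.801e+02  1.000e-01  4.500e+01
  -6.000e-01  1.000e-01 -1.000e-01  1.640e+01  5.860e+01]
 [ 6.567e+02  0.000e+00  1.487e+02  1.801e+02  1.000e-01  4.500e+01
   3.000e-01 -1.000e-01 -8.000e-01  1.620e+01  5.860e+01]]
[{"offset": [0.1153, -0.1276, -0.0027], "rotation": [0, 0, -0.0], "jaw": 255}, {"offset": [0.1153, -0.1276, -0.0027], "rotation": [0, 0, -0.0], "jaw": 255}, {"offset": [0.1153, -0.1276, -0.0027], "rotation": [0, 0, -0.0], "jaw": 255}, {"offset": [0.1153, -0.1276, -0.0027], "rotation": [0, 0, -0.0], "jaw": 255}, {"offset": [0.1153, -0.1276, -0.0027], "rotation": [0, 0, -0.0], "jaw": 255}, {"offset": [0.1153, -0.1276, -0.0027], "rotation": [0, 0, -0.0], "jaw": 255}]
```

Emit:
drive_tool --deltas '[{"offset":[0.115,-0.128,-0.003],"rotation":[0,0,0],"jaw":255},{"offset":[0.115,-0.128,-0.003],"rotation":[0,0,0],"jaw":255},{"offset":[0.115,-0.128,-0.003],"rotation":[0,0,0],"jaw":255},{"offset":[0.115,-0.127,-0.003],"rotation":[0,0,0],"jaw":255},{"offset":[0.115,-0.127,-0.003],"rotation":[0,0,0],"jaw":255},{"offset":[0.115,-0.127,-0.003],"rotation":[0,0,0],"jaw":255},{"offset":[0,0,0],"rotation":[0,0,0],"jaw":255},{"offset":[0,0,0],"rotation":[0,0,0],"jaw":255}]'

```text
t: 29.12
tcp_pos: [0.6464, 0.2052, 0.1526]
tool_rot: [3.141, 0.001, 0.786]
contact_force: [-0.1, -0.1, -1.2]
width: 0.0165
grip_force: 58.6
```

Emit:
drive_tool --deltas '[{"offset":[0,0,0],"rotation":[0,0,0],"jaw":255},{"offset":[0,0,0],"rotation":[0,0,0],"jaw":255},{"offset":[0,0,0],"rotation":[0,0,0],"jaw":255},{"offset":[0,0,0],"rotation":[0,0,0],"jaw":255}]'

```text
t: 29.62
tcp_pos: [0.6467, 0.2054, 0.1532]
tool_rot: [3.141, -0.0, 0.785]
contact_force: [-0.5, 0.2, -1.2]
width: 0.0162
grip_force: 58.6
```

```bash
python3 st.py;  python3 plan.py 646.4 206.1 115 45 1 255
python3 - <<'E'
from h import *
t,_=snap('top','top5'); s_,_=snap('side','side5'); im=np.zeros((400,800,3),np.uint8)
im[:,:400]=cv2.resize(t[140:220,320:400],(400,400),interpolation=3); im[:,400:]=cv2.resize(s_[165:245,205:285],(400,400),interpolation=3)
cv2.imwrite('pics/z7.png',im[:,:,::-1])
E
```

```text
29.775 [ 0.21  0.48  1.39 -0.    1.28  0.99]
[[ 6.467e+02  2.054e+02  1.532e+02  1.800e+02  3.600e+02  4.500e+01
  -5.000e-01  2.000e-01 -1.200e+00  1.620e+01  5.860e+01]
 [ 6.466e+02  2.055e+02  1.531e+02  1.800e+02  0.000e+00  4.500e+01
   2.000e-01 -4.000e-01 -1.200e+00  1.640e+01  5.860e+01]
 [ 6.466e+02  2.056e+02  1.531e+02  1.800e+02  0.000e+00  4.500e+01
  -1.000e-01 -4.000e-01 -7.000e-01  1.640e+01  5.860e+01]
 [ 6.466e+02  2.057e+02  1.531e+02  1.800e+02  0.000e+00  4.500e+01
   0.000e+00 -3.000e-01 -1.300e+00  1.620e+01  5.860e+01]]
[{"offset": [0.0005, -0.0021, 0.1905], "rotation": [0, 0, -0.001], "jaw": 255}]
```

View pics/z7.png

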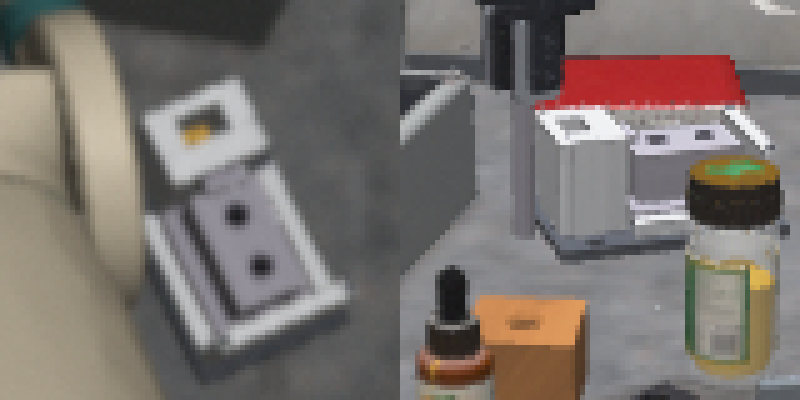

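The keeper now shows as a grey tongue between housing and boss at crop (225,178), and the tab has sunk. The pin hangs over the hole at (525,322). I'll lower it in.

Emit:
drive_tool --deltas '[{"offset":[0,-0.0015,0.08],"rotation":[0,0,0],"jaw":255},{"offset":[0,0,0.08],"rotation":[0,0,0],"jaw":255},{"offset":[0,0,0.03],"rotation":[0,0,0],"jaw":255},{"offset":[0,0,0.03],"rotation":[0,0,0],"jaw":255},{"offset":[0,0,0.03],"rotation":[0,0,0],"jaw":255},{"offset":[0,0,0],"rotation":[0,0,0],"jaw":255},{"offset":[0,0,0],"rotation":[0,0,0],"jaw":255}]'

```text
t: 30.8
tcp_pos: [0.6466, 0.206, 0.1034]
tool_rot: [3.141, -0.001, 0.785]
contact_force: [0.5, -0.1, -0.4]
width: 0.0163
grip_force: 58.7
```

Emit:
drive_tool --deltas '[{"offset":[0,0,0.04],"rotation":[0,0,0],"jaw":255},{"offset":[0,0,0.04],"rotation":[0,0,0],"jaw":255},{"offset":[0,0,0.035],"rotation":[0,0,0],"jaw":255},{"offset":[0,0,0.015],"rotation":[0,0,0],"jaw":255},{"offset":[0,0,0.005],"rotation":[0,0,0],"jaw":255},{"offset":[0,0,0],"rotation":[0,0,0],"jaw":255},{"offset":[0,0,0],"rotation":[0,0,0],"jaw":255}]'

```text
t: 31.68
tcp_pos: [0.6464, 0.206, 0.0762]
tool_rot: [3.141, -0.0, 0.785]
contact_force: [0.8, 0.3, -1.6]
width: 0.0167
grip_force: 58.7
```

The pin tip is about 0.5 mm off the bottom. I'll release and rise.

Emit:
drive_tool --deltas '[{"offset":[0,0,0],"rotation":[0,0,0],"jaw":0},{"offset":[0,0,0],"rotation":[0,0,0],"jaw":0},{"offset":[0,0,0],"rotation":[0,0,0],"jaw":0},{"offset":[0,0,0],"rotation":[0,0,0],"jaw":0},{"offset":[0,0,0],"rotation":[0,0,0],"jaw":0},{"offset":[0,0,-0.1],"rotation":[0,0,0],"jaw":0},{"offset":[0,0,-0.2],"rotation":[0,0,0],"jaw":0},{"offset":[0,0,-0.25],"rotation":[0,0,0],"jaw":0}]'

```text
t: 32.67
tcp_pos: [0.6456, 0.2058, 0.1859]
tool_rot: [-3.14, 0.002, 0.785]
contact_force: [1.0, 0.0, 0.3]
width: 0.0849
grip_force: 0.0
```

Emit:
drive_tool --deltas '[{"offset":[-0.15,0,-0.1],"rotation":[0,0,0],"jaw":0},{"offset":[-0.2,0,0],"rotation":[0,0,0],"jaw":0},{"offset":[-0.2,0,0],"rotation":[0,0,0],"jaw":0},{"offset":[-0.2,0,0],"rotation":[0,0,0],"jaw":0},{"offset":[0,0,0],"rotation":[0,0,0],"jaw":0},{"offset":[0,0,0],"rotation":[0,0,0],"jaw":0},{"offset":[0,0,0],"rotation":[0,0,0],"jaw":0},{"offset":[0,0,0],"rotation":[0,0,0],"jaw":0}]'

```text
t: 33.67
tcp_pos: [0.5409, 0.1004, 0.2058]
tool_rot: [-3.142, 0.0, 0.786]
contact_force: [-0.4, -0.5, -0.0]
width: 0.0852
grip_force: 0.0
```

Run:
```python
from h import *
t,d=snap('top','top6'); s_,_=snap('side','side6'); im=np.zeros((420,800,3),np.uint8)
im[:400,:400]=cv2.resize(t[140:260,190:310],(400,400),interpolation=3); im[:400,400:]=cv2.resize(s_[165:285,200:320],(400,400),interpolation=3)
cv2.imwrite('pics/z8.png',im[:,:,::-1]); s=ctrl.sense(); print(s['t'],s['tcp_pos'],abs(s['qd']).max(),s['contact_force'])
```

```text
33.775 [0.54064003 0.10030919 0.20580426] 0.003479327735467858 [-0.07147018 -0.0565876  -0.70319828]
```

View pics/z8.png

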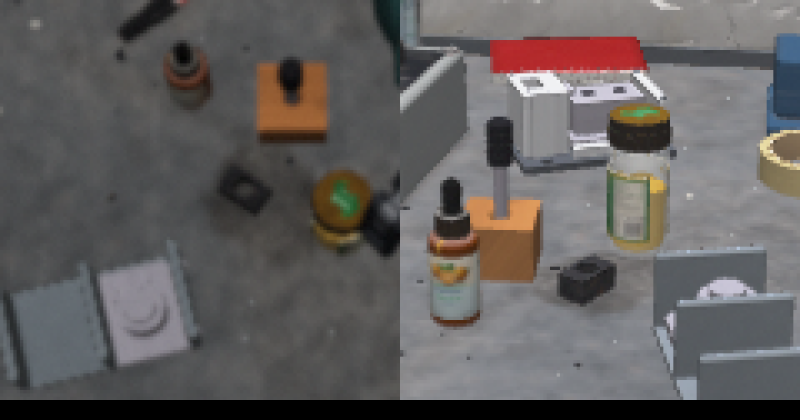

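The pin stands upright in the holder at crop (500,160), the carriage is seated under the keeper, and the round carriage and the bystanders in view have not moved. The arm is clear, so I'm handing in the job.

```bash
python3 -c "
from rig import ctrl
print(ctrl.finish_job())"
```

```text
the job is handed in; nothing more can be done
None
```

The job is handed in at about 34 s: the carriage is seated square in the pocket and the tab is pushed to its stop with the keeper out over the carriage. The pin is back in its holder, and nothing else appears moved; no verdict was returned.

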